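# Clamp the night vials and stow the pill organizer

## Task

The brown vials have to be held safe for the morning count. Wind the clamp's jaw right back, then lift every brown vial out of the lock drawer, stand them all upright in the bay between the blue fence and the jaw while the jaw is still wide open, and crank the jaw in until it holds every vial firmly against the fence. The blue weekly organizer goes into the drawer, sitting flat on its floor; the white jar with the green cap stays upright in the drawer, and the steel pill crusher, glass rod and medicine cup are to be left where they are.

Things in the scene. Friction and masses are not known exactly. Their poses are not given: they have to be found in the camera images.
- vial1: brown glass vial, 44 mm diameter straight body 66 mm tall, black 32 mm cap on top (78 mm in all), weighted with a 12 mm steel foot of the same diameter (centre of mass about 17 mm up), 85 to 170 g. Origin at the centre of its underside, z up its axis. Stands in the drawer at the start; 2 to 4 vials are there
- vial2: brown glass vial, 44 mm diameter straight body 66 mm tall, black 32 mm cap on top (78 mm in all), weighted with a 12 mm steel foot of the same diameter (centre of mass about 17 mm up), 85 to 170 g. Origin at the centre of its underside, z up its axis. Stands in the drawer at the start; 2 to 4 vials are there
- vial3: brown glass vial, 44 mm diameter straight body 66 mm tall, black 32 mm cap on top (78 mm in all), weighted with a 12 mm steel foot of the same diameter (centre of mass about 17 mm up), 85 to 170 g. Origin at the centre of its underside, z up its axis. Stands in the drawer at the start; 2 to 4 vials are there
- vial4: brown glass vial, 44 mm diameter straight body 66 mm tall, black 32 mm cap on top (78 mm in all), weighted with a 12 mm steel foot of the same diameter (centre of mass about 17 mm up), 85 to 170 g. Origin at the centre of its underside, z up its axis. Stands in the drawer at the start; 2 to 4 vials are there
- jar: squat white plastic jar with a green cap, 54 mm diameter, 43 mm tall, 150 g, standing in the drawer; it stays there. Origin at the centre of its underside
- drawer: fixed cream enamel open-topped drawer, outside 220 (its x) x 310 (its y) x 50 mm tall, walls and floor 5 mm; its flat lid is folded back beyond its +x side and lies 48 mm above the worktop, out to x = 262 mm (hasp to 285). Origin at the centre of its underside, z up. Vials and jar stand on its floor, at x about -50 or +50 and y about -95, 0, 60 or 95 mm, in any order
- clamp: fixed crank clamp. Base plate 260 (x) x 270 (y) mm, top 8 mm above the worktop; origin on the worktop, z up. Blue fence along x, inner face y = 110 mm, outer 125. Jaw face y = 32 mm when fully open. Vials stand on the base plate in the 78 mm bay between, room for four in a row along x. Grey gearbox at x -45..45, y -135..-45 mm, 45 mm tall, crank on top
- fence (a point): middle of the blue fence's inner face; the fence is 240 mm long (clamp's x) and its top 40 mm above the worktop
- jaw (a joint): how far the jaw has slid from fully open towards the fence, m: 0 = right back, 0.048 = its limit; about 0.034 when it meets 44 mm vials standing against the fence. Starts too far in for the vials to fit
- jaw_face (a point): middle of the rubber face of the sliding jaw, which is 236 mm long (clamp's x), its top 39 mm above the worktop, and slides along the clamp's +y towards the fence
- crank (a joint): angle of the crank, rad, 0 = jaw fully open (crank arm then points along the clamp's +x), grows clockwise seen from above, limit 9.6. Geared to the jaw: 5 mm per rad, clockwise closes. Friction about 0.1 N m (some 2 to 3 N at the knob); 10 to 15 N at the knob clamps well; it stays where it is left and self-holds the clamping force
- crank_axis (a point): point on the crank's vertical axis, 100 mm above the worktop (at the clamp's x = 0, y = -90 mm)
- crank_knob (a point): top of the crank's black upright knob, 22 mm diameter, 40 mm tall, spinning freely on the crank arm, 45 mm from the axis; its top is 100 mm above the worktop, the steel crank arm below it ends at 59 mm
- organizer: blue weekly pill organizer, box 150 (its x) x 45 (y) x 38 mm tall with a carry fin on top, 100 mm long (x) and 12 mm thick (y), up to 71 mm; 140 g. Origin at the centre of its underside, z up. Lies on the worktop between drawer and clamp; pinch it by the fin
- crusher: steel pill crusher with a twist bar on top, 48 mm diameter, 88 mm tall, bystander
- rod: rubber-tipped glass stirring rod lying flat, 170 mm long, 10 mm thick, bystander near the robot
- medcup: small white medicine cup, 56 mm wide, 45 mm tall, bystander

How it is judged:
By the outcome, as a careful person would: the job done as asked, in the order asked, and still so for the second after the job is handed in, with the robot touching nothing.
Of vial1, vial2, vial3, vial4 only 2 to 4 are there at a start; the rules pass over those that are not, and their reading is None.
At some moment in a run one of vial1, vial2, vial3, vial4, organizer may be knocked a few centimetres aside while the robot is not near it.
It also fails if it takes over 210 s, if anything falls off the work surface, if the arm or the gripper's body presses on something with over 40 N, if the wrist force passes 120 N, or if a joint passes its speed limit or range.

## Robot

A 6-joint arm with a two-finger parallel gripper is mounted at the origin on the work surface. World frame = base frame: x ahead of the robot, y to its left, z up, the work surface at z = 0. Lengths are in m, angles in rad, forces in N, time in s.
With the tool pointing down it reaches from about 0.35 to 0.775 m from the base axis. Payload 7.3 kg.
Tool frame: the origin (TCP) lies on the front face of the gripper's body, between the roots of the fingers; the fingertips stand ahead of it and the grasp point (between the pads) lies 47 mm ahead of it (finger_overhang is the z of the fingertips in the tool frame, in m); z points along the fingers, y is the line along which they close (so a half turn about z gives the same grasp; the last joint's range is limited). The gripper opens to 92 mm and grips with 3 to 60 N. Pads are 19 mm wide; open, the fingers measure 130 mm over their backs; the gripper's body (75 mm by 190 mm) begins 47 mm behind the grasp point.
Start: joints at [-0.146, 0.342, 1.524, -0, 1.275, -0.146], TCP at [0.525, 0, 0.292] pointing down, gripper open.
Joint ranges: [-2.53, 2.53], [-0.77, 2.02], [0.04, 2.7], [-1, 4.14], [0.28, 2.66], [-3.11, 3.11]. Speed limits (rad/s): [2.57, 2.57, 3.14, 3.14, 3.14, 3.14].

## Interface

Orientations are given as [roll, pitch, yaw] about the fixed x, y, z axes, in that order (R = Rz(yaw) Ry(pitch) Rx(roll)).
In Python, from cell import * gives the robot as it stands. The module is installed in compiled form; this text tells all that it offers.
- The arm moves only by the tool arm_command, never from a script. Its argument "series" is a list of rows, each an object of numbers: "x", "y", "z": the shift along the tool's x, y, z in mm; "rx", "ry", "rz": the turn, a rotation vector about the tool's x, y, z in degrees. A call has 1 to 20 rows; each row is the pose to reach, as a shift and turn from the pose commanded when the call began, along the tool's axes at that moment; what a row does not reach only later rows make up. A row lasts 1/10 s, in which the tool goes at most 50 mm and 8.59 degrees, less where a joint would pass 70% of its speed; a pose out of reach is approached as far as the arm can. A call with a gripper value outside its range is refused whole. "hand" is the finger opening in mm, from 0 to 91.8, set as the call begins (left out, the last holds). The fingers move at their own pace and stop on an object; "squeeze" is the grip in N (left out, the last holds). Time passes only in rows, so rows that repeat a pose let the fingers close. It gives the time, the measured TCP pose, the force, the opening and the grip force at its end, in the units of the state.
- observe(): the state, without advancing time (a new reading comes with each control period).
- read_camera(name): name is "scene" or "side" or "wrist"; returns a dict with "pixels" (384x512x3 uint8, blue, green, red), "K" (3x3 intrinsics, pixels), "k1" (the pictures are not rectified: a ray, as slopes to the right and down, at radius r is drawn at 1 + k1 r^2 times it, then the intrinsics apply), "rvec" (rotation vector, rad) and "tvec" (3), from world to camera coordinates, as OpenCV has them. Camera axes: x right, y down, z forward; pixel columns grow to the right and rows downward; lengths in m; the calibration is good to about 2 mm. A picture is of the moment at which its call begins. There is no depth.
- hand_in(): hands the job in; it is judged then, once.
Trained networks look in a picture, given as the dict that the camera call returned (one of the last four; its "shot" number tells which), for a name from the list of things; names that differ only in an ending like _2 or _b are one class to them, and where a whole thing is asked for, a point or a joint stands for the part that bears it (a point fixed in the world has none). Each returns a list of dicts, best first, with "confidence" (0 to 1); they miss things now and then, are a little off and sometimes report something else, mostly with a low value. They report only what shows in the picture. A call takes as long as a camera call.
- boxes_of(picture, query): "point" ([x, y, z] in m, in world coordinates, good to about 4 mm: the middle of the surface that is visible of it).
- trace(picture, query): "pixels" (384x512 bool, what is visible of it).
- mark_of(picture, query): "point" ([x, y, z] in m, in world coordinates, good to about 4 mm: a listed point, or the origin of a listed thing).
The state is a dict: "time": time; "qpos": joint angles; "qvel": joint speeds; "joint_efforts": joint torques, N m; "tool_pos": TCP position; "tool_rot": TCP orientation; "contact_force": force on the tool from outside, world axes, zero at the start; "torque": the same for the moment, N m; "opening": finger opening in m; "grip_force": force on a finger pad.
Only numpy, scipy, OpenCV 4.12 (cv2) and the standard library are available. Lean on these libraries where they do the work, as an engineer would, in place of code of your own. Each camera call takes 0.05 s, during which the arm holds its last target. There are 200 camera calls.

## Working session

There is one attempt and no reset: what is moved stays moved. The work goes in short steps, Python scripts to look and compute and a tool call to move; the robot and the scene stay as the last step left them, time stands still between calls to the robot, and variables do not carry over. Pictures are saved under pics/ and viewed, at most 14 in all, crops included, and the job is handed in when it is done.

Besides the shell and the picture viewer there is one more tool, called after ">>>" as name([rows], argument=value, ...), one row to a line, values as JSON. arm_command: Moves the arm, as the interface text tells. Its arguments: {"type":"object","properties":{"series":{"type":"array"},"hand":{"type":"number"},"squeeze":{"type":"number"}},"required":["series"]}

```bash
mkdir -p pics; cat > h.py <<'E'
from cell import *
import numpy as np, cv2
np.set_printoptions(precision=4,suppress=True)
def look(names,cams=("scene","side"),save=None):
    for c in cams:
        p=read_camera(c)
        if save: cv2.imwrite(f"pics/{save}_{c}.png",p["pixels"])
        for n in names:
            try:
                for d in mark_of(p,n)[:5]: print(c,n,np.round(d["point"],4),round(d["confidence"],2))
            except Exception as e: print(c,n,e)
E
python3 - <<'E'
from h import *
look(["vial1","jar","drawer","clamp","fence","jaw_face","crank_axis","crank_knob","organizer","crusher","rod","medcup"],save="a")
s=observe();print(s)
E
```

```text
scene vial1 [0.5827 0.1607 0.0023] 0.89
scene vial1 [0.4876 0.1563 0.0035] 0.84
scene vial1 [0.489 0.255 0.003] 0.59
scene vial1 [0.4784 0.3455 0.0018] 0.57
scene vial1 [ 0.5607 -0.367   0.1005] 0.57
scene jar [ 0.7512  0.0145 -0.0027] 0.6
scene jar [0.5778 0.3232 0.0005] 0.56
scene jar [0.4899 0.251  0.0036] 0.34
scene drawer [0.5345 0.2548 0.002 ] 0.72
scene clamp [ 0.5455 -0.238  -0.002 ] 0.77
scene fence [ 0.5351 -0.1244  0.0261] 0.62
scene fence [ 0.5457 -0.2369 -0.0003] 0.46
scene jaw_face [ 0.5412 -0.1684  0.0269] 0.72
scene crank_axis [ 0.5616 -0.3238  0.0973] 0.69
scene crank_knob [ 0.5624 -0.3676  0.0995] 0.76
scene organizer [ 0.5696  0.0043 -0.0021] 0.91
scene crusher [0.7489 0.0156 0.0015] 0.97
scene crusher [ 0.5708  0.0078 -0.0042] 0.34
scene rod [ 0.3612 -0.0384  0.0012] 0.64
scene medcup [ 0.7933 -0.1238 -0.0011] 0.87
side vial1 [ 0.4922  0.1639 -0.0002] 0.89
side vial1 [0.5878 0.1608 0.0079] 0.71
side vial1 [0.4803 0.3515 0.0034] 0.7
side vial1 [0.492  0.2565 0.0077] 0.65
side jar [0.5762 0.3237 0.0037] 0.58
side drawer [0.5325 0.2565 0.0009] 0.87
side drawer [ 0.53
[... 333 characters left out ...]
ide crank_knob [ 0.5608 -0.3713  0.1001] 0.88
side organizer [ 0.5713  0.011  -0.0029] 0.94
side crusher [ 0.7515  0.018  -0.0037] 0.94
side rod [ 0.3708 -0.039   0.001 ] 0.56
side medcup [ 0.7943 -0.1244 -0.0022] 0.73
{'time': 1.3, 'qpos': array([-0.1459,  0.342 ,  1.5241, -0.    ,  1.2754, -0.146 ]), 'qvel': array([-0.0003,  0.0025,  0.0006,  0.0014, -0.0003, -0.0004]), 'joint_efforts': array([ -0.0004, -43.1141, -24.4474,   0.0718,   0.0483,   0.    ]), 'tool_pos': array([0.525 , 0.    , 0.2922]), 'tool_rot': array([3.1415, 0.    , 1.5709]), 'contact_force': array([ 0.4775, -0.5726,  0.0388]), 'torque': array([ 0.0228,  0.0008, -0.0159]), 'grip_force': 0.0, 'opening': 0.09186833439995423}
```

View pics/a_scene.png

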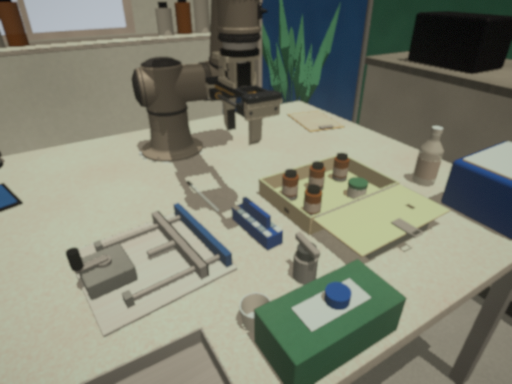

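View pics/a_side.png

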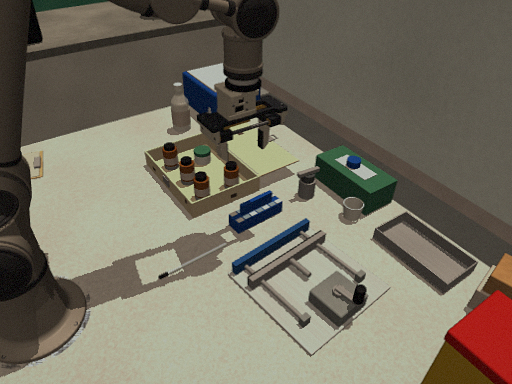

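The pictures show four brown vials and the green-capped jar in the drawer. In the scene view the vials are at about (290,182), (317,175), (341,166) and (314,199), and the jar is at (358,186). The clamp is nearly closed, with its knob at (75,260), and the blue organizer at (257,222) lies roughly along the fence. I'll average more shots and fit the poses.

```bash
cat >> h.py <<'E'
def avg(n,ref,cams=("scene","side"),k=3,tol=.05):
    P=[]
    for _ in range(k):
        for c in cams:
            p=read_camera(c)
            for i,(a,r) in enumerate(zip(n,ref)):
                q=[d["point"] for d in mark_of(p,a) if np.linalg.norm(np.array(d["point"])[:2]-r[:2])<tol]
                if q: P.append((i,*q[0]))
    P=np.array(P)
    return [P[P[:,0]==i][:,1:] for i in range(len(n))]
def fit2(loc,w):  # 2D rigid
    loc=np.array(loc);w=np.array(w);a=loc-loc.mean(0);b=w-w.mean(0)
    t=np.arctan2((a[:,0]*b[:,1]-a[:,1]*b[:,0]).sum(),(a*b).sum())
    R=np.array([[np.cos(t),-np.sin(t)],[np.sin(t),np.cos(t)]])
    return w.mean(0)-R@loc.mean(0),t
E
python3 - <<'E'
import cell; print([n for n in dir(cell) if n[0]!='_'], getattr(cell,"finger_overhang",None))
from h import *
n=["clamp","fence","crank_axis","crank_knob","drawer","jaw_face","organizer","vial1","vial1","vial1","vial1","jar"]
r=np.array([[.5456,-.2366],[.5334,-.124],[.5576,-.324],[.5615,-.37],[.5335,.2557],[.54,-.167],[.57,.007],[.585,.161],[.49,.16],[.49,.256],[.479,.349],[.577,.3235]])
A=avg(n,r,k=4,tol=.03)
m=[a.mean(0) for a in A]
for a,b,c in zip(n,m,A): print(a,b,c.std(0),len(c))
print("clamp",fit2([[0,0],[0,.11],[0,-.09]],[x[:2] for x in m[:3]]))
print("drawer",fit2([[.05,-.095],[-.05,-.095],[-.05,0],[-.05,.095],[.05,.06]],[x[:2] for x in m[7:12]]))
# outline yaw of the organizer: project trace to z=.038
for c in ("scene","side"):
    p=read_camera(c); d=trace(p,"organizer")[0]
    v,u=np.nonzero(d["pixels"]); K=p["K"]
    s=np.stack([u,v],1).astype(float)
    s=cv2.undistortPoints(s[:,None],K,np.array([p["k1"],0,0,0.]))[:,0]
    R=cv2.Rodrigues(np.array(p["rvec"]))[0]; C=-R.T@np.array(p["tvec"]).ravel()
    D=np.c_[s,np.ones(len(s))]@R; X=C+D*((.035-C[2])/D[:,2])[:,None]
    rc=cv2.minAreaRect(X[:,:2].astype(np.float32)*1000); print(c,d["confidence"],rc, np.degrees(np.arctan2(*np.linalg.svd(X[:,:2]-X[:,:2].mean(0),full_matrices=False)[2][0][::-1])))
E
```

```text
['IKError', 'boxes_of', 'finger_overhang', 'hand_in', 'mark_of', 'observe', 'read_camera', 'trace'] 0.0655
clamp [ 0.5458 -0.2356  0.0007] [0.0014 0.0011 0.002 ] 8
fence [ 0.534  -0.1247  0.0248] [0.0022 0.0018 0.0016] 8
crank_axis [ 0.5571 -0.3244  0.1004] [0.0021 0.0013 0.001 ] 7
crank_knob [ 0.5625 -0.3681  0.0989] [0.0012 0.0011 0.0012] 8
drawer [0.5359 0.2571 0.0005] [0.0011 0.0021 0.0019] 7
jaw_face [ 0.5385 -0.1672  0.0235] [0.0021 0.0012 0.0026] 8
organizer [ 0.5711  0.0075 -0.002 ] [0.0018 0.0025 0.0018] 8
vial1 [0.5835 0.1606 0.0044] [0.0011 0.0015 0.002 ] 7
vial1 [0.4913 0.1599 0.0021] [0.0013 0.0026 0.002 ] 8
vial1 [0.4893 0.2556 0.0051] [0.0011 0.0028 0.0021] 7
vial1 [0.4807 0.3492 0.0044] [0.0013 0.0018 0.0012] 8
jar [0.5776 0.3245 0.0025] [0.0019 0.0014 0.0013] 8
clamp (array([ 0.5464, -0.2349]), np.float64(0.11479566285788458))
drawer (array([0.5341, 0.2574]), np.float64(0.046000479746710746))
scene 0.75 ((576.2114868164062, 3.6317710876464844), (205.43966674804688, 79.83720397949219), 1.3980134725570679) -6.456024581142914
side 0.85 ((563.03271484375, 1.5129890441894531), (179.30560302734375, 93.43699645996094), 5.349492073059082) -165.6518891032069
```

>>> arm_command([
  {"x": -369,"y": 38,"z": 80,"rz": 83.4},
  {"x": -369,"y": 38,"z": 80,"rz": 83.4},
  {"x": -369,"y": 38,"z": 80,"rz": 83.4},
  {"x": -369,"y": 38,"z": 80,"rz": 83.4},
  {"x": -369,"y": 38,"z": 80,"rz": 83.4},
  {"x": -369,"y": 38,"z": 80,"rz": 83.4},
  {"x": -369,"y": 38,"z": 80,"rz": 83.4},
  {"x": -369,"y": 38,"z": 80,"rz": 83.4},
  {"x": -369,"y": 38,"z": 80,"rz": 83.4},
  {"x": -369,"y": 38,"z": 80,"rz": 83.4},
  {"x": -369,"y": 38,"z": 80,"rz": 83.4},
  {"x": -369,"y": 38,"z": 80,"rz": 83.4},
  {"x": -369,"y": 38,"z": 80,"rz": 83.4},
  {"x": -369,"y": 38,"z": 80,"rz": 83.4},
], hand=46, squeeze=20)

```text
invalid input
```

>>> arm_command([
  {"x": -50,"y": 0,"z": 0,"rx": 0,"ry": 0,"rz": 8},
], hand=46, squeeze=20)

```text
time: 6.8
tool_pos: [0.5252, -0.0463, 0.2924]
tool_rot: [3.141, -0.002, 1.436]
contact_force: [1.4, -0.6, -0.9]
opening: 0.0878
grip_force: 0.0
```

>>> arm_command([
  {"x": -311,"y": 82,"z": 80,"rx": 0,"ry": 0,"rz": 75.4},
  {"x": -311,"y": 82,"z": 80,"rx": 0,"ry": 0,"rz": 75.4},
  {"x": -311,"y": 82,"z": 80,"rx": 0,"ry": 0,"rz": 75.4},
  {"x": -311,"y": 82,"z": 80,"rx": 0,"ry": 0,"rz": 75.4},
  {"x": -311,"y": 82,"z": 80,"rx": 0,"ry": 0,"rz": 75.4},
  {"x": -311,"y": 82,"z": 80,"rx": 0,"ry": 0,"rz": 75.4},
  {"x": -311,"y": 82,"z": 80,"rx": 0,"ry": 0,"rz": 75.4},
  {"x": -311,"y": 82,"z": 80,"rx": 0,"ry": 0,"rz": 75.4},
  {"x": -311,"y": 82,"z": 80,"rx": 0,"ry": 0,"rz": 75.4},
  {"x": -311,"y": 82,"z": 80,"rx": 0,"ry": 0,"rz": 75.4},
  {"x": -311,"y": 82,"z": 80,"rx": 0,"ry": 0,"rz": 75.4},
  {"x": -311,"y": 82,"z": 80,"rx": 0,"ry": 0,"rz": 75.4},
])

```text
time: 8.0
tool_pos: [0.563, -0.3691, 0.2124]
tool_rot: [3.141, -0.0, 0.118]
contact_force: [0.7, -0.4, -0.5]
opening: 0.0457
grip_force: 0.0
```

>>> arm_command([
  {"x": 0,"y": 0,"z": 40,"rx": 0,"ry": 0,"rz": 0},
  {"x": 0,"y": 0,"z": 81,"rx": 0,"ry": 0,"rz": 0},
  {"x": 0,"y": 0,"z": 81,"rx": 0,"ry": 0,"rz": 0},
  {"x": 0,"y": 0,"z": 81,"rx": 0,"ry": 0,"rz": 0},
])

```text
time: 8.4
tool_pos: [0.563, -0.3692, 0.1316]
tool_rot: [-3.141, 0.0, 0.116]
contact_force: [0.6, -0.2, 0.4]
opening: 0.0462
grip_force: 0.0
```

>>> arm_command([
  {"x": 0,"y": 0,"z": 0,"rx": 0,"ry": 0,"rz": 0},
  {"x": 0,"y": 0,"z": 0,"rx": 0,"ry": 0,"rz": 0},
  {"x": 0,"y": 0,"z": 0,"rx": 0,"ry": 0,"rz": 0},
  {"x": 0,"y": 0,"z": 0,"rx": 0,"ry": 0,"rz": 0},
  {"x": 0,"y": 0,"z": 0,"rx": 0,"ry": 0,"rz": 0},
  {"x": 0,"y": 0,"z": 0,"rx": 0,"ry": 0,"rz": 0},
], hand=10)

```text
time: 9.0
tool_pos: [0.5632, -0.3692, 0.1321]
tool_rot: [3.141, -0.001, 0.115]
contact_force: [-0.8, 2.6, 6.1]
opening: 0.0215
grip_force: 20.0
```

>>> arm_command([
  {"x": 11.6,"y": -1.5,"z": 0,"rx": 0,"ry": 0,"rz": 0},
  {"x": 22.5,"y": -6,"z": 0,"rx": 0,"ry": 0,"rz": 0},
  {"x": 31.8,"y": -13.2,"z": 0,"rx": 0,"ry": 0,"rz": 0},
  {"x": 39,"y": -22.5,"z": 0,"rx": 0,"ry": 0,"rz": 0},
  {"x": 43.5,"y": -33.4,"z": 0,"rx": 0,"ry": 0,"rz": 0},
  {"x": 45,"y": -45,"z": 0,"rx": 0,"ry": 0,"rz": 0},
  {"x": 45,"y": -45,"z": 0,"rx": 0,"ry": 0,"rz": 0},
])

```text
time: 9.7
tool_pos: [0.6019, -0.3189, 0.1321]
tool_rot: [3.141, 0.002, 0.116]
contact_force: [-5.0, 2.4, 5.7]
opening: 0.0216
grip_force: 20.0
```

>>> arm_command([
  {"x": -1.5,"y": -11.6,"z": 0,"rx": 0,"ry": 0,"rz": 0},
  {"x": -6,"y": -22.5,"z": 0,"rx": 0,"ry": 0,"rz": 0},
  {"x": -13.2,"y": -31.8,"z": 0,"rx": 0,"ry": 0,"rz": 0},
  {"x": -22.5,"y": -39,"z": 0,"rx": 0,"ry": 0,"rz": 0},
  {"x": -33.4,"y": -43.5,"z": 0,"rx": 0,"ry": 0,"rz": 0},
  {"x": -45,"y": -45,"z": 0,"rx": 0,"ry": 0,"rz": 0},
  {"x": -56.6,"y": -43.5,"z": 0,"rx": 0,"ry": 0,"rz": 0},
  {"x": -67.5,"y": -39,"z": 0,"rx": 0,"ry": 0,"rz": 0},
  {"x": -76.8,"y": -31.8,"z": 0,"rx": 0,"ry": 0,"rz": 0},
  {"x": -84,"y": -22.5,"z": 0,"rx": 0,"ry": 0,"rz": 0},
  {"x": -88.5,"y": -11.6,"z": 0,"rx": 0,"ry": 0,"rz": 0},
  {"x": -90,"y": 0,"z": 0,"rx": 0,"ry": 0,"rz": 0},
])

```text
time: 10.9
tool_pos: [0.5122, -0.3295, 0.1321]
tool_rot: [-3.14, 0.001, 0.115]
contact_force: [-0.2, 4.0, 7.4]
opening: 0.0213
grip_force: 20.0
```

>>> arm_command([
  {"x": 1.5,"y": 11.6,"z": 0,"rx": 0,"ry": 0,"rz": 0},
  {"x": 6,"y": 22.5,"z": 0,"rx": 0,"ry": 0,"rz": 0},
  {"x": 13.2,"y": 31.8,"z": 0,"rx": 0,"ry": 0,"rz": 0},
  {"x": 22.5,"y": 39,"z": 0,"rx": 0,"ry": 0,"rz": 0},
  {"x": 33.4,"y": 43.5,"z": 0,"rx": 0,"ry": 0,"rz": 0},
  {"x": 45,"y": 45,"z": 0,"rx": 0,"ry": 0,"rz": 0},
  {"x": 56.6,"y": 43.5,"z": 0,"rx": 0,"ry": 0,"rz": 0},
  {"x": 67.5,"y": 39,"z": 0,"rx": 0,"ry": 0,"rz": 0},
  {"x": 76.8,"y": 31.8,"z": 0,"rx": 0,"ry": 0,"rz": 0},
  {"x": 84,"y": 22.5,"z": 0,"rx": 0,"ry": 0,"rz": 0},
])

```text
time: 11.9
tool_pos: [0.5984, -0.343, 0.132]
tool_rot: [3.141, 0.002, 0.115]
contact_force: [-7.6, -0.4, 8.3]
opening: 0.0221
grip_force: 20.0
```

>>> arm_command([
  {"x": 4.5,"y": -10.9,"z": 0,"rx": 0,"ry": 0,"rz": 0},
  {"x": 5.5,"y": -16,"z": 0,"rx": 0,"ry": 0,"rz": 0},
  {"x": 6,"y": -20.5,"z": 0,"rx": 0,"ry": 0,"rz": 0},
  {"x": 6,"y": -22.5,"z": 0,"rx": 0,"ry": 0,"rz": 0},
  {"x": 6,"y": -23.5,"z": 0,"rx": 0,"ry": 0,"rz": 0},
  {"x": 6,"y": -23.5,"z": 0,"rx": 0,"ry": 0,"rz": 0},
])

```text
time: 12.5
tool_pos: [0.6018, -0.3194, 0.1321]
tool_rot: [3.14, 0.0, 0.115]
contact_force: [-3.0, -2.8, 6.0]
opening: 0.0217
grip_force: 20.0
```

>>> arm_command([
  {"x": 0,"y": -2,"z": 0,"rx": 0,"ry": 0,"rz": 0},
  {"x": 0,"y": -3,"z": 0,"rx": 0,"ry": 0,"rz": 0},
  {"x": 0,"y": -3,"z": 0,"rx": 0,"ry": 0,"rz": 0},
])

```text
time: 12.8
tool_pos: [0.6017, -0.3188, 0.1323]
tool_rot: [3.135, -0.001, 0.114]
contact_force: [-1.1, -9.2, 2.6]
opening: 0.0219
grip_force: 20.0
```

>>> arm_command([
  {"x": 0,"y": 2,"z": 0,"rx": 0,"ry": 0,"rz": 0},
  {"x": 0,"y": 2,"z": 0,"rx": 0,"ry": 0,"rz": 0},
  {"x": 0,"y": 2,"z": 0,"rx": 0,"ry": 0,"rz": 0},
  {"x": 0,"y": 2,"z": -50,"rx": 0,"ry": 0,"rz": 0},
  {"x": 0,"y": 2,"z": -100,"rx": 0,"ry": 0,"rz": 0},
  {"x": 0,"y": 2,"z": -120,"rx": 0,"ry": 0,"rz": 0},
  {"x": 37,"y": -478,"z": -120,"rx": 0,"ry": 0,"rz": 0},
  {"x": 37,"y": -478,"z": -120,"rx": 0,"ry": 0,"rz": 0},
  {"x": 37,"y": -478,"z": -120,"rx": 0,"ry": 0,"rz": 0},
  {"x": 37,"y": -478,"z": -120,"rx": 0,"ry": 0,"rz": 0},
  {"x": 37,"y": -478,"z": -120,"rx": 0,"ry": 0,"rz": 0},
  {"x": 37,"y": -478,"z": -120,"rx": 0,"ry": 0,"rz": 0},
  {"x": 37,"y": -478,"z": -120,"rx": 0,"ry": 0,"rz": 0},
  {"x": 37,"y": -478,"z": -120,"rx": 0,"ry": 0,"rz": 0},
  {"x": 37,"y": -478,"z": -120,"rx": 0,"ry": 0,"rz": 0},
  {"x": 37,"y": -478,"z": -120,"rx": 0,"ry": 0,"rz": 0},
  {"x": 37,"y": -478,"z": -120,"rx": 0,"ry": 0,"rz": 0},
  {"x": 37,"y": -478,"z": -120,"rx": 0,"ry": 0,"rz": 0},
], hand=60)

```text
time: 14.6
tool_pos: [0.5833, 0.1644, 0.2508]
tool_rot: [3.141, 0.001, 0.117]
contact_force: [-1.2, -0.4, 0.5]
opening: 0.0601
grip_force: 0.0
```

```bash
cat >> h.py <<'E'
PSI=.1148; CO=np.array([.5466,-.2349])
R2=np.array([[np.cos(PSI),-np.sin(PSI)],[np.sin(PSI),np.cos(PSI)]])
def bay(x,y): return CO+R2@np.array([x,y])
def shift(a,b): # tool-axis xy shift (mm) between world xy points, tool at yaw PSI
    d=R2.T@(np.array(b)[:2]-np.array(a)[:2]); return np.round([d[0]*1e3,-d[1]*1e3],1)
E
python3 - <<'E'
from h import *
look(["vial1","jaw_face","crank_knob"],save="b")
s=observe();print(s["time"],s["tool_pos"],s["tool_rot"])
V=[[.5835,.1606],[.4913,.1599],[.4893,.2556],[.4807,.3492]]
print("now->A",shift(s["tool_pos"],V[0]))
for v,b in zip(V,[(84,84),(28,84),(-28,84),(-84,84)]):
    w=bay(b[0]/1e3,b[1]/1e3); print(v,"->",w,shift(v,w))
E
```

```text
scene vial1 [0.4801 0.347  0.0035] 0.81
scene vial1 [0.4901 0.1582 0.0069] 0.77
scene vial1 [0.5831 0.1614 0.0045] 0.65
scene vial1 [0.488  0.2511 0.0059] 0.61
scene vial1 [ 0.7493  0.0119 -0.0013] 0.42
scene jaw_face [ 0.5448 -0.2041  0.0267] 0.85
scene crank_knob [ 0.6013 -0.319   0.0964] 0.9
scene crank_knob [0.4793 0.3467 0.0044] 0.65
side vial1 [0.4892 0.2577 0.0065] 0.9
side vial1 [0.5832 0.1575 0.0037] 0.85
side vial1 [0.4792 0.3482 0.0035] 0.6
side vial1 [0.4929 0.1612 0.0015] 0.59
side jaw_face [ 0.5417 -0.2046  0.0223] 0.72
side crank_knob [ 0.5984 -0.3188  0.0985] 0.93
15.0 [0.584  0.1627 0.2513] [ 3.1416 -0.      0.1139]
now->A [-0.7  2.1]
[0.5835, 0.1606] -> [ 0.6204 -0.1418] [  2.  304.7]
[0.4913, 0.1599] -> [ 0.5648 -0.1482] [ 37.7 314.5]
[0.4893, 0.2556] -> [ 0.5092 -0.1547] [-27.3 409.8]
[0.4807, 0.3492] -> [ 0.4535 -0.1611] [-85.4 503.8]
```

>>> arm_command([
  {"x": -1,"y": 2,"z": 50,"rx": 0,"ry": 0,"rz": 0},
  {"x": -1,"y": 2,"z": 100,"rx": 0,"ry": 0,"rz": 0},
  {"x": -1,"y": 2,"z": 134,"rx": 0,"ry": 0,"rz": 0},
  {"x": -1,"y": 2,"z": 134,"rx": 0,"ry": 0,"rz": 0},
  {"x": -1,"y": 2,"z": 134,"rx": 0,"ry": 0,"rz": 0},
])

```text
time: 15.5
tool_pos: [0.5836, 0.1612, 0.1179]
tool_rot: [3.142, -0.0, 0.115]
contact_force: [0.3, 1.0, 1.2]
opening: 0.0596
grip_force: 0.0
```

>>> arm_command([
  {"x": 0,"y": 0,"z": 0,"rx": 0,"ry": 0,"rz": 0},
  {"x": 0,"y": 0,"z": 0,"rx": 0,"ry": 0,"rz": 0},
  {"x": 0,"y": 0,"z": 0,"rx": 0,"ry": 0,"rz": 0},
  {"x": 0,"y": 0,"z": 0,"rx": 0,"ry": 0,"rz": 0},
  {"x": 0,"y": 0,"z": -20,"rx": 0,"ry": 0,"rz": 0},
  {"x": 0,"y": 0,"z": -40,"rx": 0,"ry": 0,"rz": 0},
  {"x": 0,"y": 0,"z": -80,"rx": 0,"ry": 0,"rz": 0},
  {"x": 0,"y": 0,"z": -110,"rx": 0,"ry": 0,"rz": 0},
  {"x": 0,"y": 0,"z": -110,"rx": 0,"ry": 0,"rz": 0},
], hand=30, squeeze=25)

```text
time: 16.4
tool_pos: [0.5849, 0.1619, 0.2326]
tool_rot: [-3.141, -0.01, 0.115]
contact_force: [0.0, 0.4, -0.0]
opening: 0.0435
grip_force: 24.9
```

>>> arm_command([
  {"x": 0,"y": 20,"z": 0,"rx": 0,"ry": 0,"rz": 0},
  {"x": 0,"y": 55,"z": 0,"rx": 0,"ry": 0,"rz": 0},
  {"x": 1,"y": 95,"z": 0,"rx": 0,"ry": 0,"rz": 0},
  {"x": 1,"y": 135,"z": 0,"rx": 0,"ry": 0,"rz": 0},
  {"x": 1,"y": 175,"z": 0,"rx": 0,"ry": 0,"rz": 0},
  {"x": 1,"y": 215,"z": 0,"rx": 0,"ry": 0,"rz": 0},
  {"x": 1,"y": 255,"z": 0,"rx": 0,"ry": 0,"rz": 0},
  {"x": 2,"y": 290,"z": 0,"rx": 0,"ry": 0,"rz": 0},
  {"x": 2,"y": 305,"z": 0,"rx": 0,"ry": 0,"rz": 0},
  {"x": 2,"y": 305,"z": 20,"rx": 0,"ry": 0,"rz": 0},
  {"x": 2,"y": 305,"z": 60,"rx": 0,"ry": 0,"rz": 0},
  {"x": 2,"y": 305,"z": 80,"rx": 0,"ry": 0,"rz": 0},
  {"x": 2,"y": 305,"z": 80,"rx": 0,"ry": 0,"rz": 0},
])

```text
time: 17.7
tool_pos: [0.6179, -0.1398, 0.1431]
tool_rot: [-3.138, 0.008, 0.116]
contact_force: [-0.0, -0.3, -1.7]
opening: 0.0438
grip_force: 24.9
```

```bash
python3 - <<'E'
from h import *
look(["vial1"],("side",),save="c")
s=observe();print(s["time"],s["tool_pos"],s["contact_force"],R2.T@(s["tool_pos"][:2]-CO))
p=cv2.imread("pics/c_side.png");cv2.imwrite("pics/c2.png",cv2.resize(p[150:350,170:420],None,fx=2.5,fy=2.5))
E
```

```text
side vial1 [0.4887 0.2564 0.0072] 0.78
side vial1 [ 0.6178 -0.1418  0.0316] 0.67
side vial1 [0.4788 0.3491 0.0038] 0.63
side vial1 [0.4909 0.1638 0.0018] 0.62
17.8 [ 0.6202 -0.1407  0.1473] [-0.6495 -1.0421 -1.3072] [0.0839 0.0852]
```

View pics/c2.png

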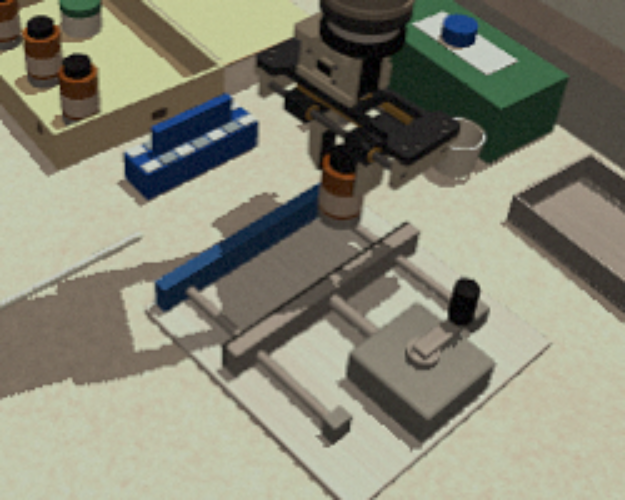

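The vial hangs upright at (340,190) over the bay's right end. Guide rods cross the bay near (193,288) and (365,230) in the crop, so I need their x position before lowering.

```bash
python3 - <<'E'
from h import *
p=read_camera("side");K=p["K"]
def bp(uv,z):
    s=cv2.undistortPoints(np.array([[uv]],float),K,np.array([p["k1"],0,0,0.]))[0,0]
    R=cv2.Rodrigues(np.array(p["rvec"]))[0];C=-R.T@np.array(p["tvec"]).ravel()
    D=R.T@np.array([*s,1]);X=C+D*(z-C[2])/D[2];return R2.T@(X[:2]-CO)
for c in [(195,290),(225,322),(270,365),(330,425),(372,230),(400,250),(440,280),(475,305),(230,355),(415,235),(160,290),(320,190)]:
    uv=(c[0]/2.5+170,c[1]/2.5+150); print(c,bp(uv,.012),bp(uv,.025),bp(uv,.04))
E
```

```text
(195, 290) [-0.0824  0.1117] [-0.0898  0.1029] [-0.0984  0.0927]
(225, 322) [-0.0861  0.0648] [-0.0935  0.0568] [-0.102   0.0475]
(270, 365) [-0.0877  0.0033] [-0.095  -0.0037] [-0.1035 -0.0116]
(330, 425) [-0.0916 -0.0738] [-0.0989 -0.0793] [-0.1073 -0.0857]
(372, 230) [0.104 0.059] [0.0932 0.0511] [0.0808 0.0419]
(400, 250) [0.1047 0.0224] [0.0939 0.0152] [0.0814 0.0068]
(440, 280) [ 0.1042 -0.0286] [ 0.0934 -0.0349] [ 0.081  -0.0423]
(475, 305) [ 0.105 -0.07 ] [ 0.0942 -0.0756] [ 0.0817 -0.0821]
(230, 355) [-0.1072  0.0339] [-0.1142  0.0264] [-0.1223  0.0178]
(415, 235) [0.1319 0.0265] [0.1206 0.0192] [0.1076 0.0107]
(160, 290) [-0.1075  0.1327] [-0.1145  0.1234] [-0.1226  0.1128]
(320, 190) [0.1058 0.134 ] [0.095  0.1247] [0.0825 0.114 ]
```

>>> arm_command([
  {"x": -40,"y": 0,"z": -40,"rx": 0,"ry": 0,"rz": 0},
  {"x": -75,"y": 0,"z": -80,"rx": 0,"ry": 0,"rz": 0},
  {"x": -84,"y": 0,"z": -120,"rx": 0,"ry": 0,"rz": 0},
  {"x": -84,"y": 0,"z": -150,"rx": 0,"ry": 0,"rz": 0},
  {"x": -84,"y": 0,"z": -150,"rx": 0,"ry": 0,"rz": 0},
])

```text
time: 18.35
tool_pos: [0.5382, -0.1516, 0.3047]
tool_rot: [3.135, -0.012, 0.115]
contact_force: [-0.7, 0.1, -1.8]
opening: 0.0432
grip_force: 25.0
```

```bash
python3 - <<'E'
from h import *
p=read_camera("wrist");cv2.imwrite("pics/w.png",p["pixels"])
for k in("K","k1","rvec","tvec"): print(k,p[k])
np.savez("w.npz",**{k:p[k] for k in("K","k1","rvec","tvec")})
p=cv2.imread("pics/b_scene.png");cv2.imwrite("pics/b2.png",cv2.resize(p[195:310,60:260],None,fx=4,fy=4,interpolation=cv2.INTER_CUBIC))
E
```

```text
K [[274.3373   0.     258.1764]
 [  0.     274.3373 193.0877]
 [  0.       0.       1.    ]]
k1 -0.04564192319185188
rvec [-2.1951  1.9572  0.2382]
tvec [-0.2152  0.47    0.528 ]
```

View pics/w.png

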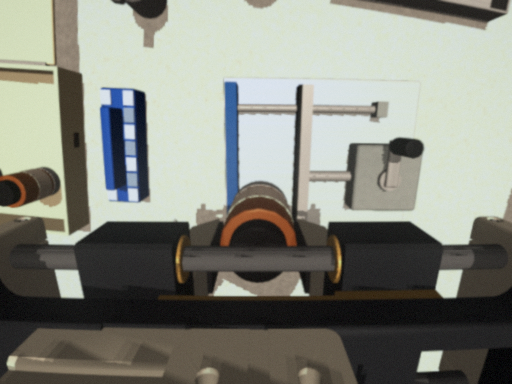

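View pics/b2.png

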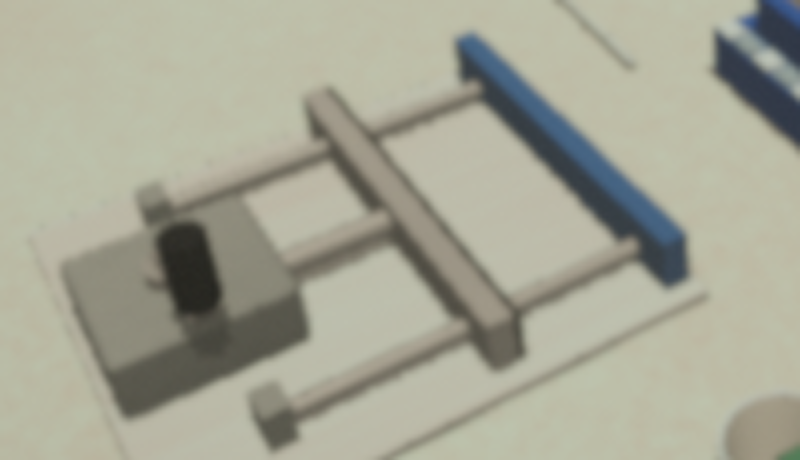

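Both views show the guide rods spanning the bay to the fence. In the wrist view the far rod is at about rows 104–112, columns 240–372. I'll project those edges.

```bash
python3 - <<'E'
from h import *
def bp(w,uv,z):
    s=cv2.undistortPoints(np.array([[uv]],float),w["K"],np.array([float(w["k1"]),0,0,0.]))[0,0]
    R=cv2.Rodrigues(np.array(w["rvec"]))[0];C=-R.T@np.array(w["tvec"]).ravel()
    D=R.T@np.array([*s,1]);X=C+D*(z-C[2])/D[2];return R2.T@(X[:2]-CO)
w=dict(np.load("w.npz")); im=cv2.imread("pics/w.png").astype(int).sum(2)
print(im[98:120,255],im[98:120,285],im[98:120,335])
for uv in [(260,104),(260,112),(350,104),(350,112),(237,82),(231,82),(304,86)]: print(uv,bp(w,uv,.022),bp(w,uv,.03),bp(w,uv,.04))
# scene: rod edges
p=read_camera("scene")
for c in [(480,80),(480,98),(420,102),(420,120),(630,235),(633,252),(560,265),(568,287),(465,38),(682,240)]:
    uv=(c[0]/4+60,c[1]/4+195); print(c,bp(p,uv,.022),bp(p,uv,.03),bp(p,uv,.04))
E
```

```text
[679 680 682 674 675 631 514 487 544 601 542 444 355 316 407 469 572 648
 681 680 681 677] [674 678 679 678 674 654 557 493 518 585 557 470 374 320 376 463 569 661
 677 675 677 670] [669 672 675 665 671 670 623 531 499 525 539 505 434 364 320 389 488 618
 661 670 675 673]
(260, 104) [0.0946 0.0789] [0.094 0.079] [0.0934 0.0791]
(260, 112) [0.0844 0.0788] [0.0841 0.079 ] [0.0838 0.0791]
(350, 104) [ 0.0953 -0.0397] [ 0.0947 -0.0371] [ 0.0941 -0.0338]
(350, 112) [ 0.0851 -0.0405] [ 0.0848 -0.0378] [ 0.0844 -0.0345]
(237, 82) [0.1218 0.1085] [0.1207 0.108 ] [0.1193 0.1073]
(231, 82) [0.1218 0.1162] [0.1207 0.1155] [0.1194 0.1147]
(304, 86) [0.1172 0.022 ] [0.1162 0.0233] [0.1149 0.025 ]
(480, 80) [-0.0877  0.1147] [-0.0766  0.1101] [-0.0628  0.1043]
(480, 98) [-0.0706  0.106 ] [-0.0598  0.1016] [-0.0463  0.096 ]
(420, 102) [-0.0887  0.076 ] [-0.0776  0.0721] [-0.0637  0.0671]
(420, 120) [-0.072   0.0683] [-0.0612  0.0644] [-0.0476  0.0596]
(630, 235) [0.0886 0.1109] [0.0968 0.1064] [0.107  0.1007]
(633, 252) [0.1007 0.1051] [0.1087 0.1007] [0.1187 0.0951]
(560, 265) [0.0864 0.0708] [0.0946 0.0669] [0.1049 0.062 ]
(568, 287) [0.1029 0.0659] [0.1108 0.0621] [0.1207 0.0573]
(465, 38) [-0.1361  0.1288] [-0.1242  0.1239] [-0.1094  0.1179]
(682, 240) [0.1085 0.1301] [0.1163 0.1252] [0.1261 0.1191]
```

>>> arm_command([
  {"x": 40,"y": 0,"z": 40,"rx": 0,"ry": 0,"rz": 0},
  {"x": 75,"y": 0,"z": 85,"rx": 0,"ry": 0,"rz": 0},
  {"x": 84,"y": 0,"z": 125,"rx": 0,"ry": 0,"rz": 0},
  {"x": 84,"y": 0,"z": 145,"rx": 0,"ry": 0,"rz": 0},
  {"x": 84,"y": 0,"z": 152,"rx": 0,"ry": 0,"rz": 0},
  {"x": 84,"y": 0,"z": 156,"rx": 0,"ry": 0,"rz": 0},
  {"x": 84,"y": 0,"z": 159,"rx": 0,"ry": 0,"rz": 0},
  {"x": 84,"y": 0,"z": 161,"rx": 0,"ry": 0,"rz": 0},
  {"x": 84,"y": 0,"z": 161,"rx": 0,"ry": 0,"rz": 0},
])

```text
time: 19.35
tool_pos: [0.6204, -0.1415, 0.1375]
tool_rot: [3.141, -0.002, 0.115]
contact_force: [-0.1, 0.6, -0.8]
opening: 0.0432
grip_force: 25.0
```

>>> arm_command([
  {"x": 0,"y": 0,"z": 3,"rx": 0,"ry": 0,"rz": 0},
  {"x": 0,"y": 0,"z": 6,"rx": 0,"ry": 0,"rz": 0},
  {"x": 0,"y": 0,"z": 6,"rx": 0,"ry": 0,"rz": 0},
])

```text
time: 19.65
tool_pos: [0.6199, -0.1412, 0.1299]
tool_rot: [-3.141, 0.0, 0.115]
contact_force: [-0.2, 0.3, -1.3]
opening: 0.0438
grip_force: 25.0
```

>>> arm_command([
  {"x": 0,"y": 0,"z": 2,"rx": 0,"ry": 0,"rz": 0},
  {"x": 0,"y": 0,"z": 4,"rx": 0,"ry": 0,"rz": 0},
  {"x": 0,"y": 0,"z": 4,"rx": 0,"ry": 0,"rz": 0},
])

```text
time: 19.95
tool_pos: [0.62, -0.1412, 0.1258]
tool_rot: [-3.141, 0.0, 0.115]
contact_force: [-0.1, -0.0, -1.3]
opening: 0.0435
grip_force: 25.0
```

>>> arm_command([
  {"x": 0,"y": 0,"z": 2,"rx": 0,"ry": 0,"rz": 0},
  {"x": 0,"y": 0,"z": 4,"rx": 0,"ry": 0,"rz": 0},
  {"x": 0,"y": 0,"z": 4,"rx": 0,"ry": 0,"rz": 0},
])

```text
time: 20.25
tool_pos: [0.6202, -0.1413, 0.1224]
tool_rot: [3.141, -0.0, 0.115]
contact_force: [-0.7, -0.3, -0.9]
opening: 0.0432
grip_force: 25.0
```

>>> arm_command([
  {"x": 0,"y": 0,"z": 1,"rx": 0,"ry": 0,"rz": 0},
  {"x": 0,"y": 0,"z": 1,"rx": 0,"ry": 0,"rz": 0},
])

```text
time: 20.45
tool_pos: [0.6204, -0.1413, 0.1223]
tool_rot: [3.141, -0.001, 0.115]
contact_force: [-1.5, 0.6, 5.6]
opening: 0.0435
grip_force: 25.0
```

>>> arm_command([
  {"x": 0,"y": 0,"z": -1,"rx": 0,"ry": 0,"rz": 0},
  {"x": 0,"y": 0,"z": -1,"rx": 0,"ry": 0,"rz": 0},
  {"x": 0,"y": 0,"z": -1,"rx": 0,"ry": 0,"rz": 0},
  {"x": 0,"y": 0,"z": -31,"rx": 0,"ry": 0,"rz": 0},
  {"x": 0,"y": 0,"z": -80,"rx": 0,"ry": 0,"rz": 0},
  {"x": 0,"y": 0,"z": -130,"rx": 0,"ry": 0,"rz": 0},
  {"x": -94,"y": -314,"z": -130,"rx": 0,"ry": 0,"rz": 0},
  {"x": -94,"y": -314,"z": -130,"rx": 0,"ry": 0,"rz": 0},
  {"x": -94,"y": -314,"z": -130,"rx": 0,"ry": 0,"rz": 0},
  {"x": -94,"y": -314,"z": -130,"rx": 0,"ry": 0,"rz": 0},
  {"x": -94,"y": -314,"z": -130,"rx": 0,"ry": 0,"rz": 0},
  {"x": -94,"y": -314,"z": -130,"rx": 0,"ry": 0,"rz": 0},
  {"x": -94,"y": -314,"z": -130,"rx": 0,"ry": 0,"rz": 0},
  {"x": -94,"y": -314,"z": -130,"rx": 0,"ry": 0,"rz": 0},
  {"x": -94,"y": -314,"z": -130,"rx": 0,"ry": 0,"rz": 0},
], hand=60)

```text
time: 21.95
tool_pos: [0.4906, 0.1601, 0.2513]
tool_rot: [3.141, -0.0, 0.117]
contact_force: [0.5, -0.6, -0.5]
opening: 0.0602
grip_force: 0.0
```

```bash
python3 - <<'E'
from h import *
look(["vial1","organizer"],save="d")
s=observe();print(s["time"],s["tool_pos"],s["tool_rot"])
print("now->B",shift(s["tool_pos"],[.4913,.1599]))
E
```

```text
scene vial1 [ 0.6182 -0.1418  0.0078] 0.88
scene vial1 [0.479  0.3477 0.0033] 0.8
scene vial1 [0.491  0.1576 0.0052] 0.78
scene vial1 [0.4885 0.2534 0.0027] 0.61
scene vial1 [0.7503 0.0136 0.0014] 0.34
scene organizer [ 0.5568  0.0303 -0.0016] 0.78
scene organizer [0.5748 0.3245 0.0005] 0.15
side vial1 [0.4906 0.1619 0.0001] 0.84
side vial1 [ 0.6185 -0.1425  0.0072] 0.75
side vial1 [0.4895 0.2575 0.006 ] 0.74
side vial1 [0.4823 0.348  0.0044] 0.54
side organizer [ 0.5565  0.033  -0.0017] 0.62
22.25 [0.4911 0.1589 0.2511] [3.1415 0.0001 0.1135]
now->B [ 0.4 -1. ]
```

>>> arm_command([
  {"x": 0,"y": -1,"z": 50,"rx": 0,"ry": 0,"rz": 0},
  {"x": 0,"y": -1,"z": 100,"rx": 0,"ry": 0,"rz": 0},
  {"x": 0,"y": -1,"z": 134,"rx": 0,"ry": 0,"rz": 0},
  {"x": 0,"y": -1,"z": 134,"rx": 0,"ry": 0,"rz": 0},
  {"x": 0,"y": -1,"z": 134,"rx": 0,"ry": 0,"rz": 0},
])

```text
time: 22.75
tool_pos: [0.4911, 0.1605, 0.1177]
tool_rot: [3.142, 0.0, 0.114]
contact_force: [0.5, 0.2, 0.2]
opening: 0.0601
grip_force: 0.0
```

>>> arm_command([
  {"x": 0,"y": 0,"z": 0,"rx": 0,"ry": 0,"rz": 0},
  {"x": 0,"y": 0,"z": 0,"rx": 0,"ry": 0,"rz": 0},
  {"x": 0,"y": 0,"z": 0,"rx": 0,"ry": 0,"rz": 0},
  {"x": 0,"y": 0,"z": 0,"rx": 0,"ry": 0,"rz": 0},
  {"x": 0,"y": 0,"z": -25,"rx": 0,"ry": 0,"rz": 0},
  {"x": 0,"y": 0,"z": -60,"rx": 0,"ry": 0,"rz": 0},
  {"x": 0,"y": 0,"z": -90,"rx": 0,"ry": 0,"rz": 0},
  {"x": 0,"y": 20,"z": -90,"rx": 0,"ry": 0,"rz": 0},
  {"x": 7,"y": 60,"z": -90,"rx": 0,"ry": 0,"rz": 0},
  {"x": 14,"y": 105,"z": -90,"rx": 0,"ry": 0,"rz": 0},
  {"x": 21,"y": 150,"z": -90,"rx": 0,"ry": 0,"rz": 0},
  {"x": 28,"y": 195,"z": -90,"rx": 0,"ry": 0,"rz": 0},
  {"x": 35,"y": 240,"z": -90,"rx": 0,"ry": 0,"rz": 0},
  {"x": 38,"y": 285,"z": -90,"rx": 0,"ry": 0,"rz": 0},
  {"x": 38,"y": 310,"z": -90,"rx": 0,"ry": 0,"rz": 0},
  {"x": 38,"y": 315,"z": -90,"rx": 0,"ry": 0,"rz": 0},
  {"x": 38,"y": 315,"z": -60,"rx": 0,"ry": 0,"rz": 0},
  {"x": 38,"y": 315,"z": -25,"rx": 0,"ry": 0,"rz": 0},
  {"x": 38,"y": 315,"z": -8,"rx": 0,"ry": 0,"rz": 0},
  {"x": 38,"y": 315,"z": -4,"rx": 0,"ry": 0,"rz": 0},
], hand=30, squeeze=25)

```text
time: 24.75
tool_pos: [0.5635, -0.1462, 0.1208]
tool_rot: [-3.14, 0.003, 0.116]
contact_force: [-8.6, 3.4, 23.6]
opening: 0.0435
grip_force: 25.0
```

>>> arm_command([
  {"x": 0,"y": 0,"z": 0,"rx": 0,"ry": 0,"rz": 0},
])

```text
time: 24.85
tool_pos: [0.5642, -0.1465, 0.1216]
tool_rot: [-3.141, 0.001, 0.116]
contact_force: [-0.2, -0.4, -0.4]
opening: 0.0435
grip_force: 25.0
```

>>> arm_command([
  {"x": 0,"y": 0,"z": 0,"rx": 0,"ry": 0,"rz": 0},
  {"x": 0,"y": 0,"z": 0,"rx": 0,"ry": 0,"rz": 0},
  {"x": 0,"y": 0,"z": 0,"rx": 0,"ry": 0,"rz": 0},
  {"x": 0,"y": 0,"z": -30,"rx": 0,"ry": 0,"rz": 0},
  {"x": 0,"y": 0,"z": -70,"rx": 0,"ry": 0,"rz": 0},
  {"x": -29,"y": -410,"z": -95,"rx": 0,"ry": 0,"rz": 0},
  {"x": -29,"y": -410,"z": -95,"rx": 0,"ry": 0,"rz": 0},
  {"x": -29,"y": -410,"z": -95,"rx": 0,"ry": 0,"rz": 0},
  {"x": -29,"y": -410,"z": -95,"rx": 0,"ry": 0,"rz": 0},
  {"x": -29,"y": -410,"z": -95,"rx": 0,"ry": 0,"rz": 0},
  {"x": -29,"y": -410,"z": -95,"rx": 0,"ry": 0,"rz": 0},
  {"x": -29,"y": -410,"z": -95,"rx": 0,"ry": 0,"rz": 0},
  {"x": -29,"y": -410,"z": -95,"rx": 0,"ry": 0,"rz": 0},
  {"x": -29,"y": -410,"z": -95,"rx": 0,"ry": 0,"rz": 0},
  {"x": -29,"y": -410,"z": -95,"rx": 0,"ry": 0,"rz": 0},
  {"x": -29,"y": -410,"z": -95,"rx": 0,"ry": 0,"rz": 0},
], hand=60)

```text
time: 26.45
tool_pos: [0.4887, 0.2553, 0.2161]
tool_rot: [3.141, 0.0, 0.115]
contact_force: [0.7, -0.2, 0.1]
opening: 0.0604
grip_force: 0.0
```

```bash
python3 - <<'E'
from h import *
look(["vial1"])
s=observe();print(s["time"],s["tool_pos"])
print("now->C",shift(s["tool_pos"],[.489,.2555]))
E
```

```text
scene vial1 [ 0.6173 -0.1426  0.0074] 0.92
scene vial1 [0.4793 0.348  0.0054] 0.71
scene vial1 [0.4878 0.2543 0.0032] 0.65
scene vial1 [ 0.5633 -0.1474  0.0073] 0.6
side vial1 [ 0.621  -0.1418  0.0095] 0.91
side vial1 [0.4899 0.2611 0.0073] 0.74
side vial1 [ 0.5665 -0.1455  0.0019] 0.67
side vial1 [0.4798 0.352  0.0063] 0.58
side vial1 [ 0.5999 -0.3209  0.0971] 0.57
26.65 [0.4891 0.2547 0.2162]
now->C [ 0.  -0.8]
```

>>> arm_command([
  {"x": 0,"y": -1,"z": 40,"rx": 0,"ry": 0,"rz": 0},
  {"x": 0,"y": -1,"z": 80,"rx": 0,"ry": 0,"rz": 0},
  {"x": 0,"y": -1,"z": 98.5,"rx": 0,"ry": 0,"rz": 0},
  {"x": 0,"y": -1,"z": 98.5,"rx": 0,"ry": 0,"rz": 0},
  {"x": 0,"y": -1,"z": 98.5,"rx": 0,"ry": 0,"rz": 0},
])

```text
time: 27.15
tool_pos: [0.4891, 0.2566, 0.1182]
tool_rot: [3.142, -0.0, 0.114]
contact_force: [0.3, -0.7, 0.7]
opening: 0.06
grip_force: 0.0
```

>>> arm_command([
  {"x": 0,"y": 0,"z": 0,"rx": 0,"ry": 0,"rz": 0},
  {"x": 0,"y": 0,"z": 0,"rx": 0,"ry": 0,"rz": 0},
  {"x": 0,"y": 0,"z": 0,"rx": 0,"ry": 0,"rz": 0},
  {"x": 0,"y": 0,"z": 0,"rx": 0,"ry": 0,"rz": 0},
  {"x": 0,"y": 0,"z": -25,"rx": 0,"ry": 0,"rz": 0},
  {"x": 0,"y": 0,"z": -60,"rx": 0,"ry": 0,"rz": 0},
  {"x": 0,"y": 0,"z": -90,"rx": 0,"ry": 0,"rz": 0},
  {"x": 0,"y": 20,"z": -90,"rx": 0,"ry": 0,"rz": 0},
  {"x": -4,"y": 60,"z": -90,"rx": 0,"ry": 0,"rz": 0},
  {"x": -8,"y": 105,"z": -90,"rx": 0,"ry": 0,"rz": 0},
  {"x": -12,"y": 150,"z": -90,"rx": 0,"ry": 0,"rz": 0},
  {"x": -16,"y": 195,"z": -90,"rx": 0,"ry": 0,"rz": 0},
  {"x": -20,"y": 240,"z": -90,"rx": 0,"ry": 0,"rz": 0},
  {"x": -24,"y": 285,"z": -90,"rx": 0,"ry": 0,"rz": 0},
  {"x": -27,"y": 330,"z": -90,"rx": 0,"ry": 0,"rz": 0},
  {"x": -27,"y": 375,"z": -90,"rx": 0,"ry": 0,"rz": 0},
  {"x": -27,"y": 405,"z": -90,"rx": 0,"ry": 0,"rz": 0},
  {"x": -27,"y": 411,"z": -90,"rx": 0,"ry": 0,"rz": 0},
  {"x": -27,"y": 411,"z": -70,"rx": 0,"ry": 0,"rz": 0},
  {"x": -27,"y": 411,"z": -45,"rx": 0,"ry": 0,"rz": 0},
], hand=30, squeeze=25)

```text
time: 29.15
tool_pos: [0.5093, -0.154, 0.1631]
tool_rot: [3.141, -0.002, 0.115]
contact_force: [-0.3, -0.5, -1.4]
opening: 0.044
grip_force: 24.6
```

>>> arm_command([
  {"x": 0,"y": 0,"z": 20,"rx": 0,"ry": 0,"rz": 0},
  {"x": 0,"y": 0,"z": 33,"rx": 0,"ry": 0,"rz": 0},
  {"x": 0,"y": 0,"z": 39,"rx": 0,"ry": 0,"rz": 0},
  {"x": 0,"y": 0,"z": 41,"rx": 0,"ry": 0,"rz": 0},
  {"x": 0,"y": 0,"z": 41,"rx": 0,"ry": 0,"rz": 0},
])

```text
time: 29.65
tool_pos: [0.5091, -0.1536, 0.1223]
tool_rot: [3.142, -0.001, 0.116]
contact_force: [-0.4, -0.2, -1.8]
opening: 0.0438
grip_force: 24.6
```

>>> arm_command([
  {"x": 0,"y": 0,"z": 0.8,"rx": 0,"ry": 0,"rz": 0},
  {"x": 0,"y": 0,"z": 0.8,"rx": 0,"ry": 0,"rz": 0},
])

```text
time: 29.85
tool_pos: [0.5094, -0.154, 0.122]
tool_rot: [3.141, -0.002, 0.115]
contact_force: [-0.3, 1.7, 4.0]
opening: 0.0443
grip_force: 24.5
```

>>> arm_command([
  {"x": 0,"y": 0,"z": 0,"rx": 0,"ry": 0,"rz": 0},
  {"x": 0,"y": 0,"z": 0,"rx": 0,"ry": 0,"rz": 0},
  {"x": 0,"y": 0,"z": 0,"rx": 0,"ry": 0,"rz": 0},
  {"x": 0,"y": 0,"z": -30,"rx": 0,"ry": 0,"rz": 0},
  {"x": 0,"y": 0,"z": -70,"rx": 0,"ry": 0,"rz": 0},
  {"x": 29,"y": -504,"z": -95,"rx": 0,"ry": 0,"rz": 0},
  {"x": 29,"y": -504,"z": -95,"rx": 0,"ry": 0,"rz": 0},
  {"x": 29,"y": -504,"z": -95,"rx": 0,"ry": 0,"rz": 0},
  {"x": 29,"y": -504,"z": -95,"rx": 0,"ry": 0,"rz": 0},
  {"x": 29,"y": -504,"z": -95,"rx": 0,"ry": 0,"rz": 0},
  {"x": 29,"y": -504,"z": -95,"rx": 0,"ry": 0,"rz": 0},
  {"x": 29,"y": -504,"z": -95,"rx": 0,"ry": 0,"rz": 0},
  {"x": 29,"y": -504,"z": -95,"rx": 0,"ry": 0,"rz": 0},
  {"x": 29,"y": -504,"z": -95,"rx": 0,"ry": 0,"rz": 0},
  {"x": 29,"y": -504,"z": -95,"rx": 0,"ry": 0,"rz": 0},
  {"x": 29,"y": -504,"z": -95,"rx": 0,"ry": 0,"rz": 0},
  {"x": 29,"y": -504,"z": -95,"rx": 0,"ry": 0,"rz": 0},
  {"x": 29,"y": -504,"z": -95,"rx": 0,"ry": 0,"rz": 0},
], hand=60)

```text
time: 31.65
tool_pos: [0.4797, 0.3488, 0.2155]
tool_rot: [3.141, 0.001, 0.115]
contact_force: [0.5, 0.7, -0.1]
opening: 0.0599
grip_force: 0.0
```

```bash
python3 - <<'E'
from h import *
look(["vial1"])
s=observe();print(s["time"],s["tool_pos"])
print("now->D",shift(s["tool_pos"],[.480,.349]))
E
```

```text
scene vial1 [ 0.5073 -0.1584  0.0075] 0.93
scene vial1 [ 0.5653 -0.1509  0.0073] 0.82
scene vial1 [0.4809 0.3485 0.0044] 0.7
side vial1 [ 0.6173 -0.1443  0.0078] 0.88
side vial1 [ 0.5643 -0.1439  0.0049] 0.72
side vial1 [0.4812 0.347  0.001 ] 0.67
side vial1 [ 0.5106 -0.154   0.0096] 0.6
31.85 [0.4802 0.3484 0.216 ]
now->D [-0.1 -0.6]
```

>>> arm_command([
  {"x": 0,"y": 0,"z": 40,"rx": 0,"ry": 0,"rz": 0},
  {"x": 0,"y": 0,"z": 80,"rx": 0,"ry": 0,"rz": 0},
  {"x": 0,"y": 0,"z": 98,"rx": 0,"ry": 0,"rz": 0},
  {"x": 0,"y": 0,"z": 98,"rx": 0,"ry": 0,"rz": 0},
  {"x": 0,"y": 0,"z": 98,"rx": 0,"ry": 0,"rz": 0},
])

```text
time: 32.35
tool_pos: [0.4804, 0.3494, 0.1186]
tool_rot: [-3.141, -0.001, 0.114]
contact_force: [0.2, 0.7, 1.6]
opening: 0.0598
grip_force: 0.0
```

>>> arm_command([
  {"x": 0,"y": 0,"z": 0,"rx": 0,"ry": 0,"rz": 0},
  {"x": 0,"y": 0,"z": 0,"rx": 0,"ry": 0,"rz": 0},
  {"x": 0,"y": 0,"z": 0,"rx": 0,"ry": 0,"rz": 0},
  {"x": 0,"y": 0,"z": 0,"rx": 0,"ry": 0,"rz": 0},
  {"x": 0,"y": 0,"z": -25,"rx": 0,"ry": 0,"rz": 0},
  {"x": 0,"y": 0,"z": -60,"rx": 0,"ry": 0,"rz": 0},
  {"x": 0,"y": 0,"z": -90,"rx": 0,"ry": 0,"rz": 0},
  {"x": 0,"y": 20,"z": -90,"rx": 0,"ry": 0,"rz": 0},
  {"x": -10,"y": 60,"z": -90,"rx": 0,"ry": 0,"rz": 0},
  {"x": -18,"y": 105,"z": -90,"rx": 0,"ry": 0,"rz": 0},
  {"x": -26,"y": 150,"z": -90,"rx": 0,"ry": 0,"rz": 0},
  {"x": -34,"y": 195,"z": -90,"rx": 0,"ry": 0,"rz": 0},
  {"x": -42,"y": 240,"z": -90,"rx": 0,"ry": 0,"rz": 0},
  {"x": -50,"y": 285,"z": -90,"rx": 0,"ry": 0,"rz": 0},
  {"x": -58,"y": 330,"z": -90,"rx": 0,"ry": 0,"rz": 0},
  {"x": -66,"y": 375,"z": -90,"rx": 0,"ry": 0,"rz": 0},
  {"x": -74,"y": 420,"z": -90,"rx": 0,"ry": 0,"rz": 0},
  {"x": -82,"y": 465,"z": -90,"rx": 0,"ry": 0,"rz": 0},
  {"x": -85,"y": 495,"z": -90,"rx": 0,"ry": 0,"rz": 0},
  {"x": -85,"y": 504,"z": -90,"rx": 0,"ry": 0,"rz": 0},
], hand=30, squeeze=25)

```text
time: 34.35
tool_pos: [0.453, -0.1634, 0.2081]
tool_rot: [3.141, -0.001, 0.112]
contact_force: [-0.3, 0.9, -0.8]
opening: 0.0432
grip_force: 25.0
```

>>> arm_command([
  {"x": 0,"y": 0,"z": 25,"rx": 0,"ry": 0,"rz": 0},
  {"x": 0,"y": 0,"z": 55,"rx": 0,"ry": 0,"rz": 0},
  {"x": 0,"y": 0,"z": 75,"rx": 0,"ry": 0,"rz": 0},
  {"x": 0,"y": 0,"z": 83,"rx": 0,"ry": 0,"rz": 0},
  {"x": 0,"y": 0,"z": 86,"rx": 0,"ry": 0,"rz": 0},
  {"x": 0,"y": 0,"z": 86,"rx": 0,"ry": 0,"rz": 0},
])

```text
time: 34.95
tool_pos: [0.4535, -0.1601, 0.1226]
tool_rot: [3.142, -0.0, 0.116]
contact_force: [0.6, -0.2, -0.9]
opening: 0.0435
grip_force: 25.0
```

>>> arm_command([
  {"x": 0,"y": 0,"z": 0.8,"rx": 0,"ry": 0,"rz": 0},
  {"x": 0,"y": 0,"z": 0.8,"rx": 0,"ry": 0,"rz": 0},
])

```text
time: 35.15
tool_pos: [0.4539, -0.1605, 0.1221]
tool_rot: [3.141, -0.002, 0.115]
contact_force: [-0.7, 1.3, 5.7]
opening: 0.0434
grip_force: 25.0
```

>>> arm_command([
  {"x": 0,"y": 0,"z": 0,"rx": 0,"ry": 0,"rz": 0},
  {"x": 0,"y": 0,"z": 0,"rx": 0,"ry": 0,"rz": 0},
  {"x": 0,"y": 0,"z": 0,"rx": 0,"ry": 0,"rz": 0},
  {"x": 0,"y": 0,"z": -30,"rx": 0,"ry": 0,"rz": 0},
  {"x": 0,"y": 0,"z": -70,"rx": 0,"ry": 0,"rz": 0},
  {"x": 0,"y": 0,"z": -110,"rx": 0,"ry": 0,"rz": 0},
  {"x": 129,"y": 174,"z": -110,"rx": 0,"ry": 0,"rz": 0},
  {"x": 129,"y": 174,"z": -110,"rx": 0,"ry": 0,"rz": 0},
  {"x": 129,"y": 174,"z": -110,"rx": 0,"ry": 0,"rz": 0},
  {"x": 129,"y": 174,"z": -110,"rx": 0,"ry": 0,"rz": 0},
  {"x": 129,"y": 174,"z": -110,"rx": 0,"ry": 0,"rz": 0},
  {"x": 129,"y": 174,"z": -110,"rx": 0,"ry": 0,"rz": 0},
  {"x": 129,"y": 174,"z": -110,"rx": 0,"ry": 0,"rz": 0},
], hand=60)

```text
time: 36.45
tool_pos: [0.6008, -0.3182, 0.2302]
tool_rot: [-3.14, 0.001, 0.115]
contact_force: [-0.2, 0.4, -0.8]
opening: 0.06
grip_force: 0.0
```

```bash
python3 - <<'E'
from h import *
look(["vial1","jaw_face","crank_knob"],save="e")
s=observe();print(s["time"],s["tool_pos"])
print("now->knob",shift(s["tool_pos"],[.6017,-.319]))
p=cv2.imread("pics/e_side.png");cv2.imwrite("pics/e2.png",cv2.resize(p[130:350,120:420],None,fx=2.5,fy=2.5))
E
```

```text
scene vial1 [ 0.5109 -0.1587  0.0047] 0.96
scene vial1 [ 0.5627 -0.1489  0.0079] 0.96
scene vial1 [ 0.4524 -0.1632  0.0094] 0.89
scene vial1 [ 0.6207 -0.1406  0.0045] 0.56
scene jaw_face [ 0.5462 -0.2032  0.0258] 0.59
scene crank_knob [ 0.5999 -0.3181  0.0972] 0.92
side vial1 [ 0.6195 -0.1445  0.0098] 0.95
side vial1 [ 0.564  -0.1442  0.0041] 0.72
side vial1 [ 0.4535 -0.1582  0.0084] 0.65
side vial1 [ 0.5083 -0.1528  0.01  ] 0.64
side jaw_face [ 0.5407 -0.2017  0.0225] 0.8
side crank_knob [ 0.6001 -0.3187  0.101 ] 0.72
side crank_knob [ 0.6168 -0.146   0.0074] 0.2
36.85 [ 0.6013 -0.3182  0.2317]
now->knob [0.4 0.8]
```

View pics/e2.png

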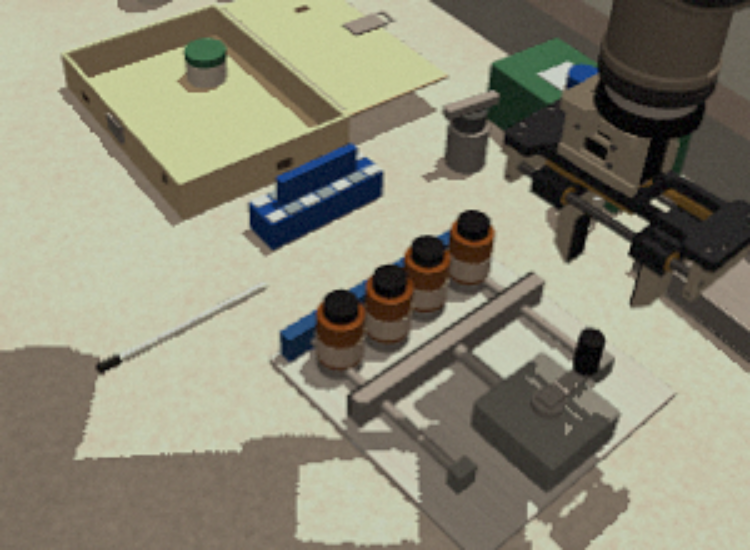

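All four vials stand upright along the fence (crop (340,330) to (472,245)) and the jaw is wide open. The jar is alone in the drawer, and the crusher and rod are undisturbed. Next I'll grip the knob.

>>> arm_command([
  {"x": 0,"y": 0.5,"z": 40,"rx": 0,"ry": 0,"rz": 0},
  {"x": 0,"y": 0.5,"z": 80,"rx": 0,"ry": 0,"rz": 0},
  {"x": 0,"y": 0.5,"z": 100,"rx": 0,"ry": 0,"rz": 0},
  {"x": 0,"y": 0.5,"z": 100,"rx": 0,"ry": 0,"rz": 0},
  {"x": 0,"y": 0.5,"z": 100,"rx": 0,"ry": 0,"rz": 0},
])

```text
time: 37.35
tool_pos: [0.6017, -0.3193, 0.1319]
tool_rot: [3.141, -0.001, 0.115]
contact_force: [-0.5, 0.4, 0.5]
opening: 0.0602
grip_force: 0.0
```

>>> arm_command([
  {"x": 0,"y": 0,"z": 0,"rx": 0,"ry": 0,"rz": 0},
  {"x": 0,"y": 0,"z": 0,"rx": 0,"ry": 0,"rz": 0},
  {"x": 0,"y": 0,"z": 0,"rx": 0,"ry": 0,"rz": 0},
  {"x": 0,"y": 0,"z": 0,"rx": 0,"ry": 0,"rz": 0},
  {"x": 0,"y": 0,"z": 0,"rx": 0,"ry": 0,"rz": 0},
  {"x": 0,"y": 0,"z": 0,"rx": 0,"ry": 0,"rz": 0},
], hand=10, squeeze=30)

```text
time: 37.95
tool_pos: [0.6015, -0.3195, 0.1315]
tool_rot: [3.141, -0.001, 0.115]
contact_force: [0.4, -1.4, 0.7]
opening: 0.0215
grip_force: 30.0
```

>>> arm_command([
  {"x": -1.5,"y": 11.6,"z": 0,"rx": 0,"ry": 0,"rz": 0},
  {"x": -6,"y": 22.5,"z": 0,"rx": 0,"ry": 0,"rz": 0},
  {"x": -13.2,"y": 31.8,"z": 0,"rx": 0,"ry": 0,"rz": 0},
  {"x": -22.5,"y": 39,"z": 0,"rx": 0,"ry": 0,"rz": 0},
  {"x": -33.4,"y": 43.5,"z": 0,"rx": 0,"ry": 0,"rz": 0},
  {"x": -45,"y": 45,"z": 0,"rx": 0,"ry": 0,"rz": 0},
  {"x": -56.6,"y": 43.5,"z": 0,"rx": 0,"ry": 0,"rz": 0},
  {"x": -67.5,"y": 39,"z": 0,"rx": 0,"ry": 0,"rz": 0},
  {"x": -76.8,"y": 31.8,"z": 0,"rx": 0,"ry": 0,"rz": 0},
  {"x": -84,"y": 22.5,"z": 0,"rx": 0,"ry": 0,"rz": 0},
  {"x": -88.5,"y": 11.6,"z": 0,"rx": 0,"ry": 0,"rz": 0},
  {"x": -90,"y": 0,"z": 0,"rx": 0,"ry": 0,"rz": 0},
])

```text
time: 39.15
tool_pos: [0.5119, -0.3312, 0.1314]
tool_rot: [3.138, -0.003, 0.114]
contact_force: [6.7, -2.6, -2.6]
opening: 0.0216
grip_force: 30.0
```

>>> arm_command([
  {"x": 1.5,"y": -11.6,"z": 0,"rx": 0,"ry": 0,"rz": 0},
  {"x": 6,"y": -22.5,"z": 0,"rx": 0,"ry": 0,"rz": 0},
  {"x": 13.2,"y": -31.8,"z": 0,"rx": 0,"ry": 0,"rz": 0},
  {"x": 22.5,"y": -39,"z": 0,"rx": 0,"ry": 0,"rz": 0},
  {"x": 33.4,"y": -43.5,"z": 0,"rx": 0,"ry": 0,"rz": 0},
  {"x": 45,"y": -45,"z": 0,"rx": 0,"ry": 0,"rz": 0},
  {"x": 52.8,"y": -44.3,"z": 0,"rx": 0,"ry": 0,"rz": 0},
  {"x": 60.4,"y": -42.3,"z": 0,"rx": 0,"ry": 0,"rz": 0},
  {"x": 67.5,"y": -39,"z": 0,"rx": 0,"ry": 0,"rz": 0},
  {"x": 73.9,"y": -34.5,"z": 0,"rx": 0,"ry": 0,"rz": 0},
  {"x": 79.5,"y": -28.9,"z": 0,"rx": 0,"ry": 0,"rz": 0},
  {"x": 84,"y": -22.5,"z": 0,"rx": 0,"ry": 0,"rz": 0},
  {"x": 84,"y": -22.5,"z": 0,"rx": 0,"ry": 0,"rz": 0},
])

```text
time: 40.45
tool_pos: [0.5933, -0.2976, 0.1313]
tool_rot: [-3.141, 0.001, 0.115]
contact_force: [-3.2, -4.3, 5.5]
opening: 0.0213
grip_force: 30.0
```

>>> arm_command([
  {"x": 1.8,"y": 3.5,"z": 0,"rx": 0,"ry": 0,"rz": 0},
  {"x": 3.3,"y": 7.1,"z": 0,"rx": 0,"ry": 0,"rz": 0},
  {"x": 4.5,"y": 10.9,"z": 0,"rx": 0,"ry": 0,"rz": 0},
  {"x": 5.3,"y": 14.7,"z": 0,"rx": 0,"ry": 0,"rz": 0},
  {"x": 5.9,"y": 18.6,"z": 0,"rx": 0,"ry": 0,"rz": 0},
  {"x": 6,"y": 22.5,"z": 0,"rx": 0,"ry": 0,"rz": 0},
  {"x": 6,"y": 22.5,"z": 0,"rx": 0,"ry": 0,"rz": 0},
])

```text
time: 41.15
tool_pos: [0.6016, -0.3181, 0.1313]
tool_rot: [-3.139, 0.001, 0.115]
contact_force: [-2.9, 0.3, 5.8]
opening: 0.0212
grip_force: 30.0
```

>>> arm_command([
  {"x": -0.2,"y": 3.9,"z": 0,"rx": 0,"ry": 0,"rz": 0},
  {"x": -0.7,"y": 7.8,"z": 0,"rx": 0,"ry": 0,"rz": 0},
  {"x": -1.5,"y": 11.6,"z": 0,"rx": 0,"ry": 0,"rz": 0},
  {"x": -2.7,"y": 15.4,"z": 0,"rx": 0,"ry": 0,"rz": 0},
  {"x": -2.7,"y": 15.4,"z": 0,"rx": 0,"ry": 0,"rz": 0},
])

```text
time: 41.65
tool_pos: [0.6011, -0.3334, 0.1313]
tool_rot: [-3.139, 0.0, 0.116]
contact_force: [-1.6, 0.4, 6.6]
opening: 0.0214
grip_force: 30.0
```

>>> arm_command([
  {"x": -1.5,"y": 3.6,"z": 0,"rx": 0,"ry": 0,"rz": 0},
  {"x": -2.6,"y": 5.7,"z": 0,"rx": 0,"ry": 0,"rz": 0},
  {"x": -3.7,"y": 7.8,"z": 0,"rx": 0,"ry": 0,"rz": 0},
  {"x": -3.7,"y": 7.8,"z": 0,"rx": 0,"ry": 0,"rz": 0},
])

```text
time: 42.05
tool_pos: [0.5987, -0.3413, 0.1313]
tool_rot: [-3.139, -0.0, 0.116]
contact_force: [-0.7, 1.9, 6.0]
opening: 0.0214
grip_force: 30.0
```

>>> arm_command([
  {"x": -1.3,"y": 2,"z": 0,"rx": 0,"ry": 0,"rz": 0},
  {"x": -2.7,"y": 3.9,"z": 0,"rx": 0,"ry": 0,"rz": 0},
  {"x": -2.7,"y": 3.9,"z": 0,"rx": 0,"ry": 0,"rz": 0},
])

```text
time: 42.35
tool_pos: [0.597, -0.3448, 0.1313]
tool_rot: [-3.139, -0.001, 0.116]
contact_force: [2.3, 4.8, 5.4]
opening: 0.0213
grip_force: 30.0
```

>>> arm_command([
  {"x": -1.5,"y": 1.8,"z": 0,"rx": 0,"ry": 0,"rz": 0},
  {"x": -1.5,"y": 1.8,"z": 0,"rx": 0,"ry": 0,"rz": 0},
])

```text
time: 42.55
tool_pos: [0.5962, -0.3461, 0.1314]
tool_rot: [-3.138, -0.003, 0.116]
contact_force: [4.2, 6.9, 5.5]
opening: 0.0214
grip_force: 30.0
```

>>> arm_command([
  {"x": -1.4,"y": 1.5,"z": 0,"rx": 0,"ry": 0,"rz": 0},
  {"x": -2.8,"y": 3,"z": 0,"rx": 0,"ry": 0,"rz": 0},
  {"x": -2.8,"y": 3,"z": 0,"rx": 0,"ry": 0,"rz": 0},
])

```text
time: 42.85
tool_pos: [0.595, -0.3481, 0.1314]
tool_rot: [-3.137, -0.005, 0.117]
contact_force: [8.7, 11.8, 4.9]
opening: 0.0214
grip_force: 30.0
```

>>> arm_command([
  {"x": 0.6,"y": -0.7,"z": 0,"rx": 0,"ry": 0,"rz": 0},
  {"x": 0.6,"y": -0.7,"z": 0,"rx": 0,"ry": 0,"rz": 0},
  {"x": 0.6,"y": -0.7,"z": 0,"rx": 0,"ry": 0,"rz": 0},
  {"x": 0.6,"y": -0.7,"z": 0,"rx": 0,"ry": 0,"rz": 0},
  {"x": 0.6,"y": -0.7,"z": -40,"rx": 0,"ry": 0,"rz": 0},
  {"x": 0.6,"y": -0.7,"z": -90,"rx": 0,"ry": 0,"rz": 0},
  {"x": 0.6,"y": -0.7,"z": -130,"rx": 0,"ry": 0,"rz": 0},
  {"x": 0.6,"y": -0.7,"z": -130,"rx": 0,"ry": 0,"rz": 0},
], hand=46)

```text
time: 43.65
tool_pos: [0.5939, -0.3531, 0.2687]
tool_rot: [3.133, -0.009, 0.115]
contact_force: [0.1, -0.3, 0.5]
opening: 0.0463
grip_force: 0.0
```

```bash
cat >> h.py <<'E'
def rays(p,uv):
    s=cv2.undistortPoints(np.array(uv,float).reshape(-1,1,2),p["K"],np.array([float(p["k1"]),0,0,0.]))[:,0]
    R=cv2.Rodrigues(np.array(p["rvec"]))[0];C=-R.T@np.array(p["tvec"]).ravel()
    return C,np.c_[s,np.ones(len(s))]@R
def proj(p,X):
    return cv2.projectPoints(np.array(X,float),np.array(p["rvec"]),np.array(p["tvec"]),p["K"],np.array([float(p["k1"]),0,0,0.]))[0][:,0]
def org_fit(cams=("scene","side")):
    from scipy.optimize import minimize
    M=[]
    for c in cams:
        p=read_camera(c); d=trace(p,"organizer")
        if d and d[0]["confidence"]>.4: M.append((p,d[0]["pixels"])); print(c,d[0]["confidence"],d[0]["pixels"].sum())
    def box(a,b,z0,z1): return [(sx*a/2,sy*b/2,z) for sx in(-1,1) for sy in(-1,1) for z in(z0,z1)]
    def cost(q):
        c,s=np.cos(q[2]),np.sin(q[2]); tot=0
        for p,m in M:
            im=np.zeros(m.shape,np.uint8)
            for B in (box(.15,.045,0,.038),box(.1,.012,.038,.071)):
                B=np.array(B);W=np.c_[q[0]+c*B[:,0]-s*B[:,1],q[1]+s*B[:,0]+c*B[:,1],B[:,2]]
                h=cv2.convexHull(proj(p,W).astype(np.float32)); cv2.fillConvexPoly(im,np.round(h*16).astype(np.int32),1,shift=4)
            tot+=1-(m&(im>0)).sum()/(m|(im>0)).sum()
        return tot/len(M)
    return M,cost,minimize
E
python3 - <<'E'
from h import *
look(["vial1","organizer","jaw_face","crank_knob"],save="f")
s=observe();print(s["time"],s["tool_pos"],s["tool_rot"])
M,cost,mini=org_fit()
best=min((mini(cost,[.557,.031,y],method="Nelder-Mead",options=dict(initial_simplex=[[.557,.031,y],[.567,.031,y],[.557,.041,y],[.557,.031,y+.1]])) for y in (-.2,0,.2)),key=lambda r:r.fun)
print(best.x,best.fun)
p=cv2.imread("pics/f_side.png");cv2.imwrite("pics/f2.png",cv2.resize(p[130:350,120:420],None,fx=2.5,fy=2.5))
E
```

```text
scene vial1 [ 0.5627 -0.1458  0.0053] 0.96
scene vial1 [ 0.617  -0.1411  0.0023] 0.88
scene vial1 [ 0.5114 -0.1472  0.0086] 0.8
scene vial1 [ 0.454  -0.1595  0.0063] 0.58
scene organizer [ 0.5583  0.0326 -0.001 ] 0.85
scene organizer [ 0.6154 -0.14    0.0052] 0.65
scene jaw_face [ 0.5406 -0.1717  0.0253] 0.69
scene crank_knob [ 0.5977 -0.3397  0.1007] 0.66
scene crank_knob [ 0.6189 -0.1394  0.0083] 0.61
scene crank_knob [ 0.7911 -0.1276 -0.0047] 0.31
side vial1 [ 0.4545 -0.1564  0.0076] 0.84
side vial1 [ 0.5085 -0.145   0.0095] 0.8
side vial1 [ 0.6186 -0.1396  0.0068] 0.8
side vial1 [ 0.5648 -0.1428  0.0035] 0.7
side organizer [ 0.5552  0.0368 -0.0016] 0.72
side jaw_face [ 0.5381 -0.1729  0.0227] 0.79
side crank_knob [ 0.7469  0.0156 -0.0042] 0.41
44.15 [ 0.5922 -0.3515  0.2602] [-3.1406  0.001   0.1152]
scene 0.76 1428
side 0.63 1222
[0.5566 0.0321 0.0334] 0.10244011517066975
```

View pics/f2.png

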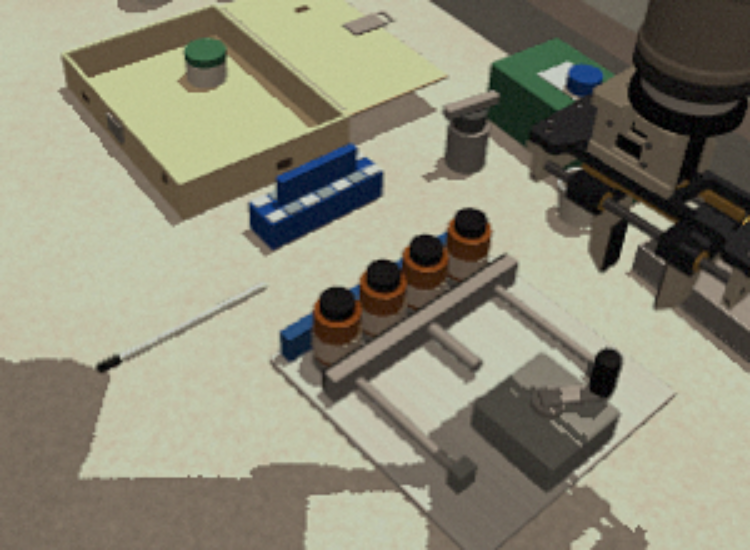

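The jaw holds all four vials at the fence, still upright. The organizer at crop (315,195) is clear of the drawer wall. Next I'll pinch its fin.

>>> arm_command([
  {"x": 9,"y": -385.5,"z": 0,"rx": 0,"ry": 0,"rz": 4.7},
  {"x": 9,"y": -385.5,"z": 0,"rx": 0,"ry": 0,"rz": 4.7},
  {"x": 9,"y": -385.5,"z": 0,"rx": 0,"ry": 0,"rz": 4.7},
  {"x": 9,"y": -385.5,"z": 0,"rx": 0,"ry": 0,"rz": 4.7},
  {"x": 9,"y": -385.5,"z": 0,"rx": 0,"ry": 0,"rz": 4.7},
  {"x": 9,"y": -385.5,"z": 0,"rx": 0,"ry": 0,"rz": 4.7},
  {"x": 9,"y": -385.5,"z": 0,"rx": 0,"ry": 0,"rz": 4.7},
  {"x": 9,"y": -385.5,"z": 0,"rx": 0,"ry": 0,"rz": 4.7},
  {"x": 9,"y": -385.5,"z": 0,"rx": 0,"ry": 0,"rz": 4.7},
  {"x": 9,"y": -385.5,"z": 0,"rx": 0,"ry": 0,"rz": 4.7},
  {"x": 9,"y": -385.5,"z": 50,"rx": 0,"ry": 0,"rz": 4.7},
  {"x": 9,"y": -385.5,"z": 100,"rx": 0,"ry": 0,"rz": 4.7},
  {"x": 9,"y": -385.5,"z": 140,"rx": 0,"ry": 0,"rz": 4.7},
  {"x": 9,"y": -385.5,"z": 150,"rx": 0,"ry": 0,"rz": 4.7},
  {"x": 9,"y": -385.5,"z": 150,"rx": 0,"ry": 0,"rz": 4.7},
])

```text
time: 45.85
tool_pos: [0.5567, 0.0312, 0.1102]
tool_rot: [-3.141, 0.003, 0.032]
contact_force: [1.2, 0.1, 0.3]
opening: 0.0461
grip_force: 0.0
```

>>> arm_command([
  {"x": 0,"y": 0,"z": 0,"rx": 0,"ry": 0,"rz": 0},
  {"x": 0,"y": 0,"z": 0,"rx": 0,"ry": 0,"rz": 0},
  {"x": 0,"y": 0,"z": 0,"rx": 0,"ry": 0,"rz": 0},
  {"x": 0,"y": 0,"z": 0,"rx": 0,"ry": 0,"rz": 0},
  {"x": 0,"y": 0,"z": 0,"rx": 0,"ry": 0,"rz": 0},
  {"x": 0,"y": 0,"z": 0,"rx": 0,"ry": 0,"rz": 0},
  {"x": 0,"y": 0,"z": 0,"rx": 0,"ry": 0,"rz": 0},
  {"x": 0,"y": 0,"z": -30,"rx": 0,"ry": 0,"rz": 0},
  {"x": 0,"y": 0,"z": -70,"rx": 0,"ry": 0,"rz": 0},
  {"x": 0,"y": 0,"z": -100,"rx": 0,"ry": 0,"rz": 0},
  {"x": 0,"y": 0,"z": -100,"rx": 0,"ry": 0,"rz": 0},
], hand=3, squeeze=25)

```text
time: 46.95
tool_pos: [0.5588, 0.0324, 0.2152]
tool_rot: [3.141, -0.008, 0.033]
contact_force: [0.1, -0.4, -1.0]
opening: 0.0117
grip_force: 25.0
```

>>> arm_command([
  {"x": -2,"y": -20,"z": 0,"rx": 0,"ry": 0,"rz": -0.7},
  {"x": -7,"y": -60,"z": 0,"rx": 0,"ry": 0,"rz": -0.7},
  {"x": -12,"y": -100,"z": 0,"rx": 0,"ry": 0,"rz": -0.7},
  {"x": -15,"y": -130,"z": 0,"rx": 0,"ry": 0,"rz": -0.7},
  {"x": -15,"y": -137,"z": 0,"rx": 0,"ry": 0,"rz": -0.7},
  {"x": -15,"y": -137,"z": 25,"rx": 0,"ry": 0,"rz": -0.7},
  {"x": -15,"y": -137,"z": 60,"rx": 0,"ry": 0,"rz": -0.7},
  {"x": -15,"y": -137,"z": 82,"rx": 0,"ry": 0,"rz": -0.7},
  {"x": -15,"y": -137,"z": 90,"rx": 0,"ry": 0,"rz": -0.7},
  {"x": -15,"y": -137,"z": 93,"rx": 0,"ry": 0,"rz": -0.7},
  {"x": -15,"y": -137,"z": 93,"rx": 0,"ry": 0,"rz": -0.7},
])

```text
time: 48.05
tool_pos: [0.5378, 0.1685, 0.1184]
tool_rot: [3.142, -0.001, 0.045]
contact_force: [0.1, -0.6, -1.3]
opening: 0.0118
grip_force: 25.0
```

>>> arm_command([
  {"x": 0,"y": 0,"z": 1,"rx": 0,"ry": 0,"rz": 0},
  {"x": 0,"y": 0,"z": 2,"rx": 0,"ry": 0,"rz": 0},
  {"x": 0,"y": 0,"z": 2,"rx": 0,"ry": 0,"rz": 0},
])

```text
time: 48.35
tool_pos: [0.5378, 0.1688, 0.1168]
tool_rot: [-3.141, -0.002, 0.045]
contact_force: [0.7, -0.4, -0.8]
opening: 0.0115
grip_force: 25.0
```

>>> arm_command([
  {"x": 0,"y": 0,"z": 1,"rx": 0,"ry": 0,"rz": 0},
  {"x": 0,"y": 0,"z": 1.5,"rx": 0,"ry": 0,"rz": 0},
  {"x": 0,"y": 0,"z": 1.5,"rx": 0,"ry": 0,"rz": 0},
])

```text
time: 48.65
tool_pos: [0.5378, 0.1688, 0.1168]
tool_rot: [-3.142, -0.002, 0.046]
contact_force: [-3.8, -1.8, 11.6]
opening: 0.0122
grip_force: 25.0
```

>>> arm_command([
  {"x": 0,"y": 0,"z": 0,"rx": 0,"ry": 0,"rz": 0},
  {"x": 0,"y": 0,"z": 0,"rx": 0,"ry": 0,"rz": 0},
  {"x": 0,"y": 0,"z": 0,"rx": 0,"ry": 0,"rz": 0},
  {"x": 0,"y": 0,"z": -20,"rx": 0,"ry": 0,"rz": 0},
  {"x": 0,"y": 0,"z": -60,"rx": 0,"ry": 0,"rz": 0},
  {"x": 0,"y": 0,"z": -110,"rx": 0,"ry": 0,"rz": 0},
  {"x": 0,"y": 150,"z": -180,"rx": 0,"ry": 0,"rz": 0},
  {"x": 0,"y": 150,"z": -180,"rx": 0,"ry": 0,"rz": 0},
  {"x": 0,"y": 150,"z": -180,"rx": 0,"ry": 0,"rz": 0},
  {"x": 0,"y": 150,"z": -180,"rx": 0,"ry": 0,"rz": 0},
  {"x": 0,"y": 150,"z": -180,"rx": 0,"ry": 0,"rz": 0},
], hand=36)

```text
time: 49.75
tool_pos: [0.5446, 0.0172, 0.2955]
tool_rot: [3.141, -0.002, 0.042]
contact_force: [0.3, -0.2, -0.0]
opening: 0.0358
grip_force: 0.0
```

```bash
python3 - <<'E'
from h import *
look(["vial1","organizer","jar","jaw_face","crusher","rod","medcup"],save="g")
p=cv2.imread("pics/g_side.png");cv2.imwrite("pics/g2.png",cv2.resize(p[110:350,120:420],None,fx=2.5,fy=2.5))
E
```

```text
scene vial1 [ 0.5621 -0.1446  0.0089] 0.91
scene vial1 [ 0.5084 -0.1492  0.0066] 0.86
scene vial1 [ 0.6187 -0.1383  0.0039] 0.67
scene vial1 [ 0.4523 -0.1578  0.0089] 0.55
scene organizer [0.5392 0.1671 0.0018] 0.85
scene jar [0.5777 0.3245 0.0019] 0.86
scene jaw_face [ 0.5409 -0.1699  0.0253] 0.95
scene jaw_face [ 0.5962 -0.341   0.1013] 0.43
scene crusher [0.7504 0.0162 0.0006] 0.94
scene rod [ 0.5447 -0.2335 -0.0006] 0.68
scene rod [ 0.3597 -0.038   0.0026] 0.65
scene medcup [ 0.791  -0.1265 -0.0022] 0.6
scene medcup [0.7506 0.0142 0.0005] 0.21
side vial1 [ 0.4537 -0.1557  0.008 ] 0.92
side vial1 [ 0.5094 -0.1454  0.0099] 0.91
side vial1 [ 0.5646 -0.146   0.0046] 0.62
side organizer [0.5369 0.1689 0.0034] 0.66
side jar [0.5785 0.3223 0.0043] 0.8
side jaw_face [ 0.5096 -0.1465  0.0116] 0.27
side crusher [ 0.7499  0.0179 -0.0035] 0.55
side medcup [ 0.7948 -0.1266 -0.004 ] 0.7
side medcup [0.5757 0.3214 0.0081] 0.18
```

View pics/g2.png

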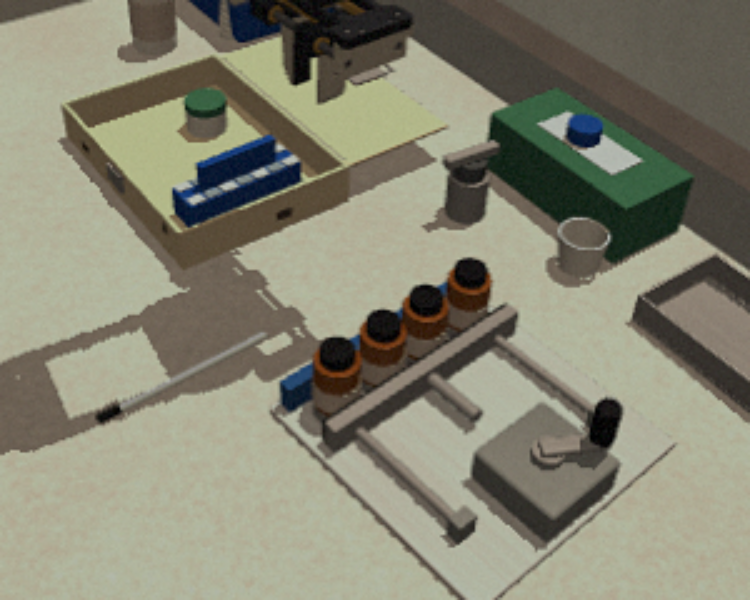

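View pics/g_scene.png

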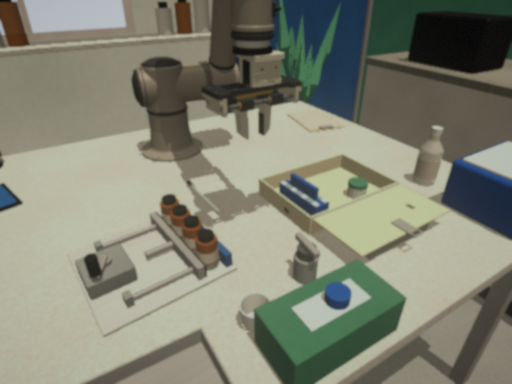

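The final pictures show four upright vials clamped against the fence, at side crop (338,370) to (470,285). The organizer lies flat in the drawer at (238,180), and the jar stands upright at (205,112). The crusher, rod and cup haven't moved, and the arm is clear of everything.

```bash
python3 -c "
from cell import *
print(hand_in())"
```

```text
the job is handed in; nothing more can be done
None
```

I've handed in the job: all four brown vials are clamped upright against the fence, the organizer lies flat in the drawer beside the upright jar, and the crusher, rod and cup were not moved; the hand-in returned no verdict.

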